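# Load and start the five-lane chocolate bar coder

## Task

Lay every wrapped chocolate bar flat and lengthwise on the coder pad that has its sleeve colour, wholly within the pad's edges, and throw the toggle switch of each loaded lane fully over to on (away from the tray), leaving the switches of empty lanes off. When the bars and switches are all right, press the grey clear key, then the green start key, one at a time and each fully down. Do not press the red or black key, do not disturb the jar, cup or can, and leave bars and switches in place at the end.

Things in the scene. Friction and masses are not known exactly. Their poses are not given: they have to be found in the camera images.
- bar_blue_mid (a point): centre (half-way up) of the loose wrapped chocolate bar with the blue sleeve and foil ends: 80 mm long (its x), 30 wide (y), 16 thick (z), about 70 g, same either way round and either way up. Starts flat on the counter; may be absent (None). Its pad is the blue one, centre at coder x -85, y +120 mm
- bar_yellow_mid (a point): centre (half-way up) of the loose wrapped chocolate bar with the yellow sleeve and foil ends: 80 mm long (its x), 30 wide (y), 16 thick (z), about 70 g, same either way round and either way up. Starts flat on the counter; may be absent (None). Its pad is the yellow one, centre at coder x -85, y +60 mm
- bar_orange_mid (a point): centre (half-way up) of the loose wrapped chocolate bar with the orange sleeve and foil ends: 80 mm long (its x), 30 wide (y), 16 thick (z), about 70 g, same either way round and either way up. Starts flat on the counter; may be absent (None). Its pad is the orange one, centre at coder x -85, y +0 mm
- bar_purple_mid (a point): centre (half-way up) of the loose wrapped chocolate bar with the purple sleeve and foil ends: 80 mm long (its x), 30 wide (y), 16 thick (z), about 70 g, same either way round and either way up. Starts flat on the counter; may be absent (None). Its pad is the purple one, centre at coder x -85, y -60 mm
- bar_white_mid (a point): centre (half-way up) of the loose wrapped chocolate bar with the white sleeve and foil ends: 80 mm long (its x), 30 wide (y), 16 thick (z), about 70 g, same either way round and either way up. Starts flat on the counter; may be absent (None). Its pad is the white one, centre at coder x -85, y -120 mm
- coder: fixed bar coder, 300 x 360 mm; origin: centre of its underside, on the counter; x away from the robot, y to its left. Near part (x -170 to -20 mm): open flat tray, 12 mm high, with five flat coloured pads side by side, 96 (along x) x 46 mm, 60 mm apart. Far part (x -20 to 130): panel, 35 mm high, with a row of four round keys and, beyond, a row of five toggle levers
- switch_blue (a joint): toggle lever with blue tip, for the blue pad: 0 = off, leaning 0.5 rad to the tray (coder -x); 1.0 = on, leaning 0.5 rad away (+x), at its stop. Stays where it is left, held by light friction (some 1 N at mid-lever). Pivot at coder x 95, y +68, z 37 mm; levers stand 34 mm apart, in the order of the pads
- switch_blue_tip (a point): end of the blue lever, 42 mm from its pivot (shaft 8 mm thick, coloured tip 12 mm); moves with the lever, from 20 mm on the tray side of the pivot (off) to 20 mm on the far side (on), 74 mm above the counter at both ends
- switch_yellow (a joint): toggle lever with yellow tip, for the yellow pad: 0 = off, leaning 0.5 rad to the tray (coder -x); 1.0 = on, leaning 0.5 rad away (+x), at its stop. Stays where it is left, held by light friction (some 1 N at mid-lever). Pivot at coder x 95, y +34, z 37 mm; levers stand 34 mm apart, in the order of the pads
- switch_yellow_tip (a point): end of the yellow lever, 42 mm from its pivot (shaft 8 mm thick, coloured tip 12 mm); moves with the lever, from 20 mm on the tray side of the pivot (off) to 20 mm on the far side (on), 74 mm above the counter at both ends
- switch_orange (a joint): toggle lever with orange tip, for the orange pad: 0 = off, leaning 0.5 rad to the tray (coder -x); 1.0 = on, leaning 0.5 rad away (+x), at its stop. Stays where it is left, held by light friction (some 1 N at mid-lever). Pivot at coder x 95, y +0, z 37 mm; levers stand 34 mm apart, in the order of the pads
- switch_orange_tip (a point): end of the orange lever, 42 mm from its pivot (shaft 8 mm thick, coloured tip 12 mm); moves with the lever, from 20 mm on the tray side of the pivot (off) to 20 mm on the far side (on), 74 mm above the counter at both ends
- switch_purple (a joint): toggle lever with purple tip, for the purple pad: 0 = off, leaning 0.5 rad to the tray (coder -x); 1.0 = on, leaning 0.5 rad away (+x), at its stop. Stays where it is left, held by light friction (some 1 N at mid-lever). Pivot at coder x 95, y -34, z 37 mm; levers stand 34 mm apart, in the order of the pads
- switch_purple_tip (a point): end of the purple lever, 42 mm from its pivot (shaft 8 mm thick, coloured tip 12 mm); moves with the lever, from 20 mm on the tray side of the pivot (off) to 20 mm on the far side (on), 74 mm above the counter at both ends
- switch_white (a joint): toggle lever with white tip, for the white pad: 0 = off, leaning 0.5 rad to the tray (coder -x); 1.0 = on, leaning 0.5 rad away (+x), at its stop. Stays where it is left, held by light friction (some 1 N at mid-lever). Pivot at coder x 95, y -68, z 37 mm; levers stand 34 mm apart, in the order of the pads
- switch_white_tip (a point): end of the white lever, 42 mm from its pivot (shaft 8 mm thick, coloured tip 12 mm); moves with the lever, from 20 mm on the tray side of the pivot (off) to 20 mm on the far side (on), 74 mm above the counter at both ends
- key_grey (a joint): travel (m) of the round grey spring key (clear key): 0 up, 0.006 fully down, springs back; takes about 4 N, straight down. 24 mm across in a 40 mm collar; its top centre is at coder x 20, y +75, z 57 mm when up, 51 when down; the collar's top is at z 47
- key_green (a joint): travel (m) of the round green spring key (start key): 0 up, 0.006 fully down, springs back; takes about 4 N, straight down. 24 mm across in a 40 mm collar; its top centre is at coder x 20, y +25, z 57 mm when up, 51 when down; the collar's top is at z 47
- key_red (a joint): travel (m) of the round red spring key (stop key, not to be pressed): 0 up, 0.006 fully down, springs back; takes about 4 N, straight down. 24 mm across in a 40 mm collar; its top centre is at coder x 20, y -25, z 57 mm when up, 51 when down; the collar's top is at z 47
- key_black (a joint): travel (m) of the round black spring key (spare key, not to be pressed): 0 up, 0.006 fully down, springs back; takes about 4 N, straight down. 24 mm across in a 40 mm collar; its top centre is at coder x 20, y -75, z 57 mm when up, 51 when down; the collar's top is at z 47
- jar: bystander: glass jar with a yellow lid, 70 mm across, 100 mm high, left of the coder; origin at the centre of its underside
- cup: bystander: white cup, 76 mm across, 85 mm high, beyond the bars; origin at the centre of its underside
- tin: bystander: round can, 80 mm across, 70 mm high, left of the coder; origin at the centre of its underside
Things that resemble listed ones, but are neither listed nor needed, are in the scene too. Leave any pink look-alike of the part that bears bar_orange_mid alone. What is shaped like the part that bears bar_yellow_mid but pink is not meant.

How it is judged:
By the outcome, as a careful person would: the job done as asked, in the order asked, and still so for the second after the job is handed in, with the robot touching nothing.
Of bar_blue, bar_yellow, bar_orange, bar_purple, bar_white only 3 to 4 are there at a start; the rules pass over those that are not, and their reading is None.
At some moment in a run one of bar_blue, bar_yellow, bar_orange, bar_purple, bar_white may be knocked a few centimetres aside while the robot is not near it.
Once in a run the grip may slacken for a moment while it holds something.
It also fails if it takes over 210 s, if anything falls off the work surface, if the arm or the gripper's body presses on something with over 40 N, if the wrist force passes 120 N, or if a joint passes its speed limit or range.

## Robot

A 6-joint arm with a two-finger parallel gripper is mounted at the origin on the work surface. World frame = base frame: x ahead of the robot, y to its left, z up, the work surface at z = 0. Lengths are in mm, angles in rad, forces in N, time in s.
With the tool pointing down it reaches from about 250 to 775 mm from the base axis. Payload 4 kg.
Tool frame: the origin (TCP) lies between the finger pads; the fingertips stand 17 mm ahead of it and the grasp point (between the pads) lies 2 mm behind it (ctrl.finger_overhang is the distance from the TCP to the fingertips, in mm); z points along the fingers, y is the direction in which the jaws open and shut (so a half turn about z gives the same grasp; the last joint's range is limited). The gripper opens to 85 mm and grips with 20 to 120 N. Pads are 22 mm wide; open, the fingers measure 114 mm over their backs; the gripper's body (76 mm by 85 mm) begins 54 mm behind the grasp point. The pads swing forward as they close: fully open they stand 13 mm farther back than shut.
Start: joints at [1.018, 0.087, 1.371, -0, 1.684, -0.103], TCP at [239.142, 495.305, 248.341] pointing down, gripper open.
Joint ranges: [-3.1, 3.1], [-0.76, 2.03], [0.27, 2.55], [-1.08, 4.22], [0.17, 2.65], [-2.57, 2.57]. Speed limits (rad/s): [2.79, 2.79, 3.14, 3.14, 3.14, 3.14].

## Interface

Orientations are given as [roll, pitch, yaw] about the fixed x, y, z axes, in that order (R = Rz(yaw) Ry(pitch) Rx(roll)).
In Python, from plant import ctrl gives the robot as it stands.
- The arm moves only by the tool step_arm, never from a script. Its argument "moves" is a list of rows, each a list of 3 entries, a list of its own where there are three numbers: the shift along the tool's x, y, z in m, then the turn, a rotation vector about the tool's x, y, z in degrees, then the opening, from 0 (shut) to 1 (fully open). In form: [[[tx, ty, tz], [ax, ay, az], grip], ...]. A call has 1 to 20 rows; each row shifts and turns the pose as measured when the row begins, along the tool's axes as they then stand; what a row does not reach is not made up. A row lasts 1/12 s, in which the tool goes at most 41.7 mm and 7.16 degrees, less where a joint would pass 70% of its speed; a pose out of reach is approached as far as the arm can. A call is refused whole if a number of a shift passes 0.0417 or a number of a turn 7.16, either way. A call with a gripper value outside its range is refused whole. The fingers move at their own pace and stop on an object; the grip force is fixed at half the most. Time passes only in rows, so rows that do not move let the fingers close. It gives the time, the measured TCP pose, the force and the opening at its end, in the units of the state.
- ctrl.state(): the state, without advancing time (a new reading comes with each control period).
- ctrl.read_camera(name): name is "scene" or "top" or "wrist"; returns the picture (480x640x3 uint8, red, green, blue); there is no depth.
- ctrl.camera_params(name): a dict with "K" (3x3 intrinsics, pixels), "extrinsics" (4x4, takes a point from world to camera coordinates); the wrist camera has in their place "mount" (4x4, takes a point from camera to tool coordinates, whose origin is the TCP and whose axes are the flange's). Camera axes: x right, y down, z forward; pixel columns grow to the right and rows downward; lengths in mm; the calibration is good to about 2 mm. A picture is of the moment at which its call begins: read the wrist's pose just before it. camera_params takes no time and is no camera call.
- ctrl.hand_in(): hands the job in, once; it reports no verdict.
The state is a dict: "clock": time; "qpos": joint angles; "qd": joint speeds; "joint_torque": joint torques, N m; "tool_pos": TCP position; "tool_rot": TCP orientation; "contact_force": force on the tool from outside, world axes, zero at the start; "ft_torque": the same for the moment, N m; "grip_width": finger opening in mm.
Only numpy, scipy, OpenCV 4.12 (cv2) and the standard library are available. Lean on these libraries where they do the work, as an engineer would, in place of code of your own. Each camera call takes 0.05 s, during which the arm holds its last target. There are 200 camera calls.

## Working session

There is one attempt and no reset: what is moved stays moved. The work goes in short steps, Python scripts to look and compute and a tool call to move; the robot and the scene stay as the last step left them, time stands still between calls to the robot, and variables do not carry over. Pictures are saved under pics/ and viewed, about 12 in all and at most 16, crops included, and the job is handed in when it is done.

Besides the shell and the picture viewer there is one more tool, called after "Emit:" as name([rows], argument=value, ...), one row to a line, values as JSON. step_arm: Moves the arm, as the interface text tells. Its arguments: {"type":"object","properties":{"moves":{"type":"array"}},"required":["moves"]}

```bash
mkdir -p pics; ls; cat > h.py <<'E'
import numpy as np, cv2
from plant import ctrl
from scipy.spatial.transform import Rotation as R
def save(n,f,crop=None,s=1):
    im=ctrl.read_camera(n)
    cv2.imwrite('pics/raw_'+f,im[:,:,::-1])
    if crop: x0,y0,x1,y1=crop; im=im[y0:y1,x0:x1]
    if s!=1: im=cv2.resize(im,None,fx=s,fy=s,interpolation=cv2.INTER_CUBIC)
    cv2.imwrite('pics/'+f,im[:,:,::-1])
def pix2w(n,uv,z,st=None):
    p=ctrl.camera_params(n);K=np.array(p['K'])
    d=np.linalg.inv(K)@np.array([uv[0],uv[1],1.])
    if n=='wrist':
        M=np.array(p['mount']);st=st or ctrl.state()
        T=np.eye(4);T[:3,:3]=R.from_euler('xyz',st['tool_rot']).as_matrix();T[:3,3]=st['tool_pos'];C=T@M
    else: C=np.linalg.inv(np.array(p['extrinsics']))
    o=C[:3,3];d=C[:3,:3]@d
    return o+d*(z-o[2])/d[2]
def w2pix(n,P):
    p=ctrl.camera_params(n);K=np.array(p['K']);E=np.array(p['extrinsics'])
    c=E[:3,:3]@np.array(P)+E[:3,3];q=K@c;return q[:2]/q[2]
E
python3 - <<'E'
from h import *
save('top','top1.png');save('scene','scene1.png')
s=ctrl.state();print({k:np.round(v,3) for k,v in s.items()})
for n in('top','scene','wrist'):print(n,{k:np.round(v,3).tolist() for k,v in ctrl.camera_params(n).items()})
E
```

```text
pics
{'clock': np.float64(0.1), 'qpos': array([ 1.018,  0.088,  1.372, -0.   ,  1.684, -0.103]), 'qd': array([ 0.   , -0.002, -0.005, -0.001,  0.001, -0.001]), 'joint_torque': array([ 2.0000e-03, -3.5301e+01, -3.1422e+01, -0.0000e+00,  8.0000e-03,
        0.0000e+00]), 'tool_pos': array([238.914, 494.935, 247.212]), 'tool_rot': array([-3.14 , -0.   ,  2.692]), 'contact_force': array([-0.05 ,  0.067, -1.004]), 'ft_torque': array([-0.008, -0.027, -0.016]), 'grip_width': np.float64(85.214)}
top {'K': [[532.343, 0.0, 306.76], [0.0, 532.343, 244.311], [0.0, 0.0, 1.0]], 'extrinsics': [[0.014, -1.0, 0.0, 13.631], [-0.988, -0.014, -0.151, 564.464], [0.151, 0.002, -0.989, 1330.01], [0.0, 0.0, 0.0, 1.0]]}
scene {'K': [[495.56, 0.0, 326.501], [0.0, 495.56, 239.752], [0.0, 0.0, 1.0]], 'extrinsics': [[0.762, 0.648, -0.006, -432.962], [0.435, -0.518, -0.736, -151.605], [-0.48, 0.558, -0.677, 1420.286], [0.0, 0.0, 0.0, 1.0]]}
wrist {'K': [[338.163, 0.0, 317.413], [0.0, 338.163, 236.636], [0.0, 0.0, 1.0]], 'mount': [[-0.001, -0.949, -0.314, 81.407], [1.0, -0.002, 0.001, -0.034], [-0.001, -0.314, 0.949, -125.434], [0.0, 0.0, 0.0, 1.0]]}
```

View pics/top1.png

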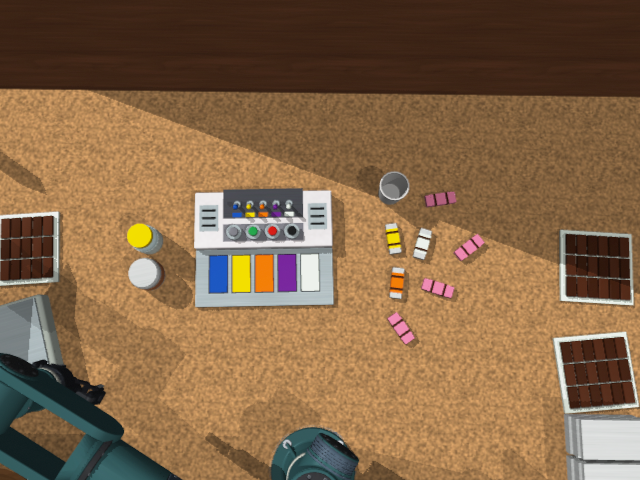

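View pics/scene1.png

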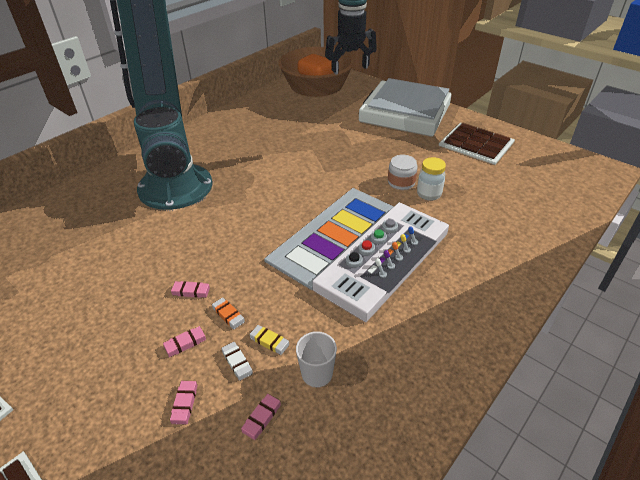

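Top view: yellow bar about (393,238), orange (397,283), white (423,243). The pink ones, including a shaded one at (441,199), are decoys. No blue or purple bar is visible. Enlarging for coarse positions.

```bash
python3 - <<'E'
from h import *
im=cv2.imread('pics/raw_top1.png')[160:350,190:490]
cv2.imwrite('pics/c1.png',cv2.resize(im,None,fx=2.6,fy=2.6,interpolation=cv2.INTER_CUBIC))
for n,u in dict(y=(393,238),o=(397,283),w=(423,243)).items(): print(n,pix2w('top',u,8).round(0))
for n,u in dict(bl=(219,273),ye=(241.5,273),orr=(264.5,272.5),pu=(287,272.5),wh=(310,272)).items(): print(n,pix2w('top',u,12).round(1))
for n,u in dict(gr=(234,231.5),gn=(253,231.5),rd=(273,231),bk=(292,230.5)).items(): print(n,pix2w('top',u,57).round(1))
E
```

```text
y [ 590. -207.    8.]
o [ 470. -216.    8.]
w [ 577. -286.    8.]
bl [489.8 250.1  12. ]
ye [490.6 191.3  12. ]
orr [492.8 131.1  12. ]
pu [493.6  72.3  12. ]
wh [495.8  12.1  12. ]
gr [592.6 208.4  57. ]
gn [593.3 159.7  57. ]
rd [595.3 108.5  57. ]
bk [597.3  59.9  57. ]
```

View pics/c1.png

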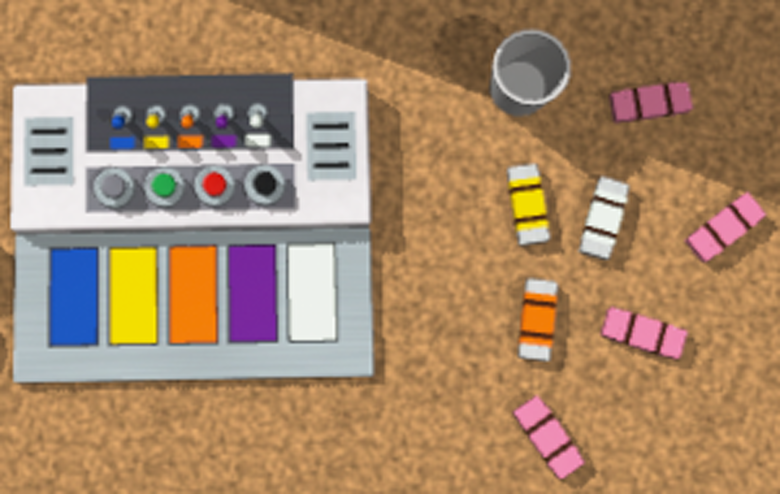

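Emit:
step_arm([
  [[0, 0, 0], [0, 0, -6.45], 0.6],
  [[0, 0, 0], [0, 0, -6.45], 0.6],
  [[0, 0, 0], [0, 0, -6.45], 0.6],
  [[0, 0, 0], [0, 0, -6.45], 0.6],
  [[-0.013, -0.037, 0], [0, 0, 0], 0.6],
  [[-0.013, -0.037, 0], [0, 0, 0], 0.6],
  [[-0.013, -0.037, 0], [0, 0, 0], 0.6],
  [[-0.013, -0.037, 0], [0, 0, 0], 0.6],
  [[-0.013, -0.037, 0], [0, 0, 0], 0.6],
  [[-0.013, -0.037, 0], [0, 0, 0], 0.6],
  [[-0.013, -0.037, 0], [0, 0, 0], 0.6],
  [[-0.013, -0.037, 0], [0, 0, 0], 0.6],
  [[-0.013, -0.037, 0], [0, 0, 0], 0.6],
  [[-0.013, -0.037, 0], [0, 0, 0], 0.6],
  [[-0.013, -0.037, 0], [0, 0, 0], 0.6],
  [[-0.013, -0.037, 0], [0, 0, 0], 0.6],
])

```text
clock: 1.43
tool_pos: [406.7, 41.4, 238.0]
tool_rot: [-3.13, -0.014, -3.099]
contact_force: [0.6, 0.4, 0.1]
grip_width: 51.3
```

Emit:
step_arm([
  [[-0.011, -0.034, 0.003], [0, 0, 0], 0.6],
  [[-0.011, -0.034, 0.003], [0, 0, 0], 0.6],
  [[-0.011, -0.034, 0.003], [0, 0, 0], 0.6],
  [[-0.011, -0.034, 0.003], [0, 0, 0], 0.6],
  [[-0.011, -0.034, 0.003], [0, 0, 0], 0.6],
  [[-0.011, -0.034, 0.003], [0, 0, 0], 0.6],
  [[-0.011, -0.034, 0.003], [0, 0, 0], 0.6],
  [[-0.011, -0.034, 0.003], [0, 0, 0], 0.6],
  [[0, 0, 0], [0, 0, 0], 0.6],
  [[0, 0, 0], [0, 0, 0], 0.6],
])

```text
clock: 2.27
tool_pos: [505.5, -249.6, 207.7]
tool_rot: [-3.134, -0.021, -3.112]
contact_force: [-0.3, 0.2, -0.4]
grip_width: 51.1
```

```bash
cat >> h.py <<'E'
def go(x,y,z,yaw=None):
    """print tool-frame shift (m) and turn (deg) to world target"""
    s=ctrl.state();Rt=R.from_euler('xyz',s['tool_rot'])
    d=Rt.inv().apply(np.array([x,y,z])-s['tool_pos'])/1000
    tr=None
    if yaw is not None: tr=(Rt.inv()*R.from_euler('xyz',[np.pi,0,yaw])).as_rotvec(degrees=True).round(2)
    print('pos',np.round(s['tool_pos'],1),'rot',np.round(s['tool_rot'],3),'w',round(float(s['grip_width']),1),'F',np.round(s['contact_force'],1),'t',round(float(s['clock']),2),'-> shift',d.round(4),'turn',tr)
E
python3 - <<'E'
from h import *
print(ctrl.finger_overhang); go(500,-240,200,np.pi)
save('wrist','w1.png')
import json;s=ctrl.state();json.dump({k:np.asarray(s[k]).tolist() for k in('tool_pos','tool_rot')},open('w1.json','w'))
E
```

```text
17.0
pos [ 505.5 -249.6  207.7] rot [-3.134 -0.021 -3.112] w 51.1 F [-0.3  0.2 -0.4] t 2.27 -> shift [0.0051 0.0098 0.0077] turn [-0.48 -1.18  1.69]
```

View pics/w1.png

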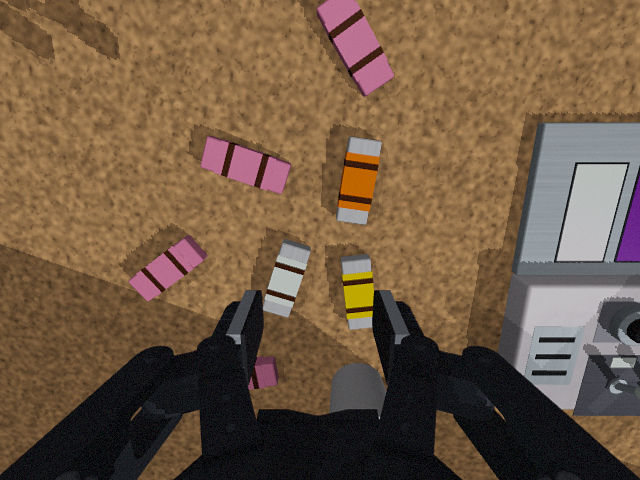

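Wrist view: orange corners (351,138),(381,142),(368,223),(337,219); white (282,240),(310,247),(291,316),(265,310); yellow ends (355,256) to (362,327).

```bash
python3 - <<'E'
from h import *
im=cv2.imread('pics/raw_w1.png')[120:340,240:400]
cv2.imwrite('pics/w1c.png',cv2.resize(im,None,fx=2.7,fy=2.7,interpolation=cv2.INTER_CUBIC))
def rep(n,a,b):
    A,B=pix2w('wrist',a,16),pix2w('wrist',b,16);d=B-A
    print(n,((A+B)/2).round(1),'len',np.linalg.norm(d).round(1),'ang',np.arctan2(d[1],d[0]).round(3))
rep('o',(366,140),(352.5,221));rep('w',(296,243.5),(278,313));rep('y',(355.5,256),(362,327))
for a,b in[((351,138),(381,142)),((282,240),(310,247))]:
    print(np.linalg.norm(pix2w('wrist',a,16)-pix2w('wrist',b,16)))
E
```

```text
o [ 469.9 -212.7   16. ] len 76.3 ang -0.102
w [ 571.6 -280.4   16. ] len 80.3 ang -0.23
y [ 584.3 -205.5   16. ] len 81.6 ang 0.147
27.474424139023114
28.588322990037668
```

View pics/w1c.png

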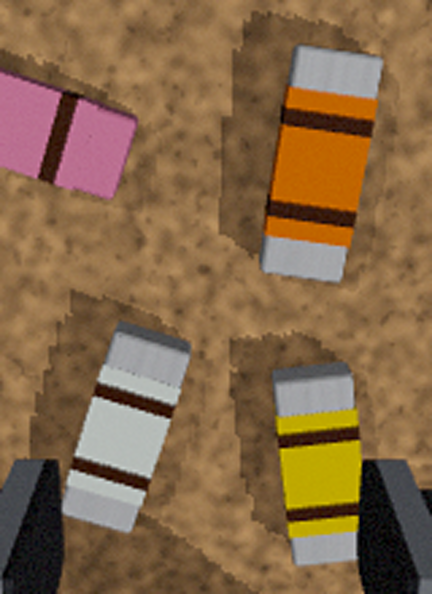

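```bash
python3 - <<'E'
from h import *
def rep(n,a,b):
    A,B=pix2w('wrist',a,16),pix2w('wrist',b,16);d=B-A
    print(n,((A+B)/2).round(1),'len',np.linalg.norm(d).round(1),'ang',np.arctan2(d[1],d[0]).round(3))
rep('o',(365.9,139.3),(352.2,221.9));rep('w',(297,247.4),(276.3,313));rep('y',(356.1,260),(363.3,328.1))
go(470,-213,70,np.pi-.1)
E
```

```text
o [ 470.1 -212.9   16. ] len 77.8 ang -0.101
w [ 573.7 -280.8   16. ] len 77.2 ang -0.278
y [ 587.  -204.3   16. ] len 78.8 ang 0.16
pos [ 505.3 -249.5  207.3] rot [-3.133 -0.021 -3.112] w 51.1 F [ 0.9 -0.5 -0.4] t 2.32 -> shift [0.0312 0.0388 0.1376] turn [-0.59 -1.19  7.44]
```

Emit:
step_arm([
  [[0.0078, 0.0097, 0.02], [-0.15, -0.3, 1.86], 0.6],
  [[0.0078, 0.0097, 0.03], [-0.15, -0.3, 1.86], 0.6],
  [[0.0078, 0.0097, 0.03], [-0.15, -0.3, 1.86], 0.6],
  [[0.0078, 0.0097, 0.03], [-0.15, -0.3, 1.86], 0.6],
  [[0, 0, 0.02], [0, 0, 0], 0.6],
  [[0, 0, 0], [0, 0, 0], 0.6],
  [[0, 0, 0], [0, 0, 0], 0.6],
])

```text
clock: 2.9
tool_pos: [471.7, -202.0, 75.7]
tool_rot: [3.141, 0.006, 3.043]
contact_force: [0.4, -0.9, 0.5]
grip_width: 51.4
```

```bash
python3 -c "
from h import *
go(470,-213,21,np.pi-.1)"
```

```text
pos [ 471.7 -202.    75.7] rot [3.141 0.006 3.043] w 51.4 F [ 0.4 -0.9  0.5] t 2.9 -> shift [ 0.001  -0.0112  0.0547] turn [0.01 0.36 0.06]
```

Emit:
step_arm([
  [[0.001, -0.011, 0.01], [0, 0.3, 0], 0.6],
  [[0, 0, 0], [0, 0, 0], 0.6],
  [[0, 0, 0.014], [0, 0, 0], 0.6],
  [[0, 0, 0.014], [0, 0, 0], 0.6],
  [[0, 0, 0], [0, 0, 0], 0.6],
])

```text
clock: 3.32
tool_pos: [475.2, -216.5, 44.7]
tool_rot: [-3.135, 0.015, 3.045]
contact_force: [-0.6, -0.2, -0.4]
grip_width: 51.0
```

```bash
python3 -c "
from h import *
go(470,-213,21,np.pi-.1)
save('wrist','w2.png')"
```

```text
pos [ 475.2 -216.5   44.7] rot [-3.135  0.015  3.045] w 51.0 F [-0.6 -0.2 -0.4] t 3.32 -> shift [0.0058 0.0032 0.0236] turn [-0.39  0.84  0.18]
```

View pics/w2.png

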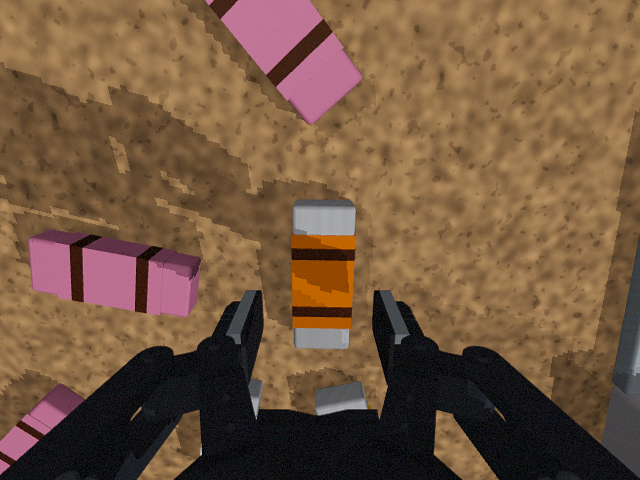

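Fingers straddle the orange bar (292–355 px, ends at rows ~203 and 347).

```bash
python3 -c "
from h import *
A,B=pix2w('wrist',(324.5,205),16),pix2w('wrist',(321,347),16);print(A,B,(A+B)/2,np.linalg.norm(A-B))
go(472,-213,21,np.pi-.1)"
```

```text
[ 431.33095359 -209.30751274   16.        ] [ 510.25625805 -218.4634701    16.        ] [ 470.79360582 -213.88549142   16.        ] 79.45461119431734
pos [ 475.9 -217.1   46.1] rot [-3.134  0.017  3.045] w 51.8 F [ 0.4 -0.3  0.1] t 3.37 -> shift [0.0047 0.0038 0.025 ] turn [-0.45  0.96  0.18]
```

Emit:
step_arm([
  [[0.005, 0.003, 0.008], [-0.4, 0.9, 0], 0.6],
  [[0, 0, 0.008], [0, 0, 0], 0.6],
  [[0, 0, 0.005], [0, 0, 0], 0.6],
  [[0, 0, 0], [0, 0, 0], 0.6],
  [[0, 0, 0], [0, 0, 0], 0.6],
])

```text
clock: 3.78
tool_pos: [474.2, -215.8, 28.0]
tool_rot: [-3.138, 0.007, 3.044]
contact_force: [0.2, 0.1, 0.5]
grip_width: 51.6
```

```bash
python3 -c "
from h import *
go(471,-214,20,np.pi-.1)"
```

```text
pos [ 474.2 -215.8   28. ] rot [-3.138  0.007  3.044] w 51.6 F [0.2 0.1 0.5] t 3.78 -> shift [0.0034 0.0015 0.0079] turn [-0.21  0.41  0.14]
```

Emit:
step_arm([
  [[0.004, 0.002, 0.006], [-0.2, 0.4, 0], 0.6],
  [[0, 0, 0.003], [0, 0, 0], 0.6],
  [[0, 0, 0], [0, 0, 0], 0.3],
  [[0, 0, 0], [0, 0, 0], 0.2],
  [[0, 0, 0], [0, 0, 0], 0.1],
  [[0, 0, 0], [0, 0, 0], 0],
  [[0, 0, 0], [0, 0, 0], 0],
  [[0, 0, 0], [0, 0, 0], 0],
])

```text
clock: 4.45
tool_pos: [470.2, -213.2, 18.7]
tool_rot: [-3.141, 0.0, 3.044]
contact_force: [-0.1, -0.6, -0.8]
grip_width: 28.3
```

Emit:
step_arm([
  [[0, 0, -0.01], [0, 0, 0], 0],
  [[0, 0, -0.025], [0, 0, 0], 0],
  [[0, 0, -0.03], [0, 0, 0], 0],
  [[0, 0, -0.03], [0, 0, 0], 0],
  [[0.006, 0.02, -0.01], [0, 0, 0], 0],
  [[0.006, 0.025, 0], [0, 0, -1.0], 0],
  [[0.006, 0.028, 0], [0, 0, -1.0], 0],
  [[0.006, 0.028, 0], [0, 0, -1.0], 0],
  [[0.006, 0.028, 0], [0, 0, -1.0], 0],
  [[0.004, 0.028, 0], [0, 0, -1.0], 0],
  [[0.004, 0.028, 0], [0, 0, -1.0], 0],
  [[0.004, 0.028, 0], [0, 0, -1.0], 0],
  [[0.004, 0.028, 0], [0, 0, 0], 0],
  [[0.003, 0.02, 0], [0, 0, 0], 0],
  [[0, 0, 0], [0, 0, 0], 0],
  [[0, 0, 0], [0, 0, 0], 0],
  [[0, 0, 0], [0, 0, 0], 0],
])

```text
clock: 5.87
tool_pos: [429.3, 59.8, 141.3]
tool_rot: [-3.14, 0.014, -3.114]
contact_force: [-0.2, -0.3, -0.1]
grip_width: 28.5
```

```bash
python3 -c "
from h import *
go(470,131,60,np.pi+.025)
save('wrist','w3.png')"
```

```text
pos [429.3  59.8 141.3] rot [-3.14   0.014 -3.114] w 28.5 F [-0.2 -0.3 -0.1] t 5.87 -> shift [-0.0416  0.0701  0.0818] turn [-0.08  0.78  0.16]
```

View pics/w3.png

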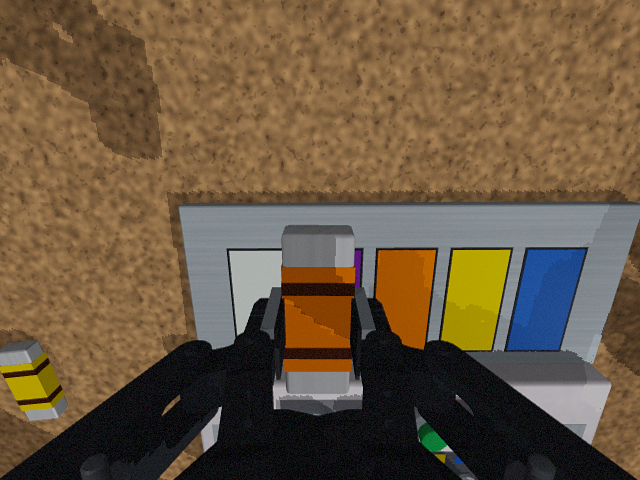

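```bash
cat > pad.py <<'E'
from h import *
from scipy.optimize import least_squares
def fit(pts,uv,st=None,n='wrist'):
    pts=np.array(pts,float);W=np.array([pix2w(n,u,p[2],st)[:2] for u,p in zip(uv,pts)])
    f=lambda q:((np.array([[np.cos(q[2]),-np.sin(q[2])],[np.sin(q[2]),np.cos(q[2])]])@pts[:,:2].T).T+q[:2]-W).ravel()
    r=least_squares(f,[577,133,.02]);print('coder',r.x.round(3));print(r.fun.reshape(-1,2).round(1).tolist());return r.x
E
python3 - <<'E'
from pad import *
P=[];U=[]
for y,(tl,tr,br,bl) in {0:((376,248),(438,248),(429,352),None),60:((453,248),(512,248),(499,352),(440,352)),120:((527,248),(586,248),(565,351),(506,351))}.items():
    for q,(dx,dy) in zip((tl,tr,br,bl),((-48,-23),(-48,23),(48,23),(48,-23))):
        if q: P.append((-85+dx,y+dy,12));U.append(q)
P.append((-133,-143,12));U.append((228,249));P.append((-170,-180,12));U.append((179.5,206))
q=fit(P,U)
E
```

```text
coder [5.77035e+02 1.38274e+02 3.40000e-02]
[[2.1, 3.7], [1.8, -0.1], [-2.4, -3.1], [1.6, 1.8], [1.3, 0.4], [-2.8, -6.1], [-2.6, 1.0], [1.1, 2.4], [0.8, 1.1], [-2.2, -5.2], [-2.0, 1.8], [2.2, 2.6], [1.1, -0.4]]
```

```bash
python3 - <<'E'
from pad import *
t=cv2.imread('pics/raw_top1.png');w=cv2.imread('pics/raw_w3.png')
rg={'blue':(100,125),'yellow':(25,35),'orange':(8,20),'purple':(130,155)}
ys=dict(blue=120,yellow=60,orange=0,purple=-60)
def quad(im,c,roi):
    x0,y0,x1,y1=roi;h=cv2.cvtColor(im[y0:y1,x0:x1],cv2.COLOR_BGR2HSV)
    m=cv2.inRange(h,(rg[c][0],130,60),(rg[c][1],255,255));
    m=cv2.morphologyEx(m,cv2.MORPH_CLOSE,np.ones((3,3)))
    cs,_=cv2.findContours(m,0,2);k=max(cs,key=cv2.contourArea)
    for e in np.linspace(.01,.1,30):
        a=cv2.approxPolyDP(k,e*cv2.arcLength(k,True),True)
        if len(a)==4: break
    return a.reshape(-1,2)+[x0,y0],cv2.contourArea(k)
for n,im,roi,cl in(('top',t,(205,252,325,295),rg),('wrist',w,(372,240,620,365),('blue','yellow','orange'))):
    P=[];U=[]
    for c in cl:
        a,A=quad(im,c,roi);o=a.mean(0);print(n,c,a.tolist(),A)
        if len(a)!=4: continue
        for p in a:
            d=p-o; sx=(1 if d[1]<0 else -1)*(1 if n=='top' else -1); sy=(1 if d[0]<0 else -1)*(1 if n=='top' else -1)
            P.append((-85+sx*47,ys[c]+sy*22,12));U.append(p)
    fit(P,U,None,n)
E
```

```text
top blue [[226, 255], [210, 256], [210, 292], [226, 291]] 611.0
top yellow [[233, 255], [232, 291], [249, 291], [249, 255]] 612.5
top orange [[272, 254], [255, 255], [255, 291], [273, 290]] 625.5
top purple [[278, 255], [279, 290], [295, 290], [295, 254]] 586.0
coder [5.77717e+02 1.35916e+02 3.40000e-02]
[[-1.1, -1.0], [0.6, 1.0], [1.1, 1.7], [-0.6, -0.7], [-0.8, 1.4], [-0.3, -1.1], [0.6, -0.8], [0.1, -0.5], [-1.4, -0.1], [0.4, -0.7], [0.9, -1.2], [-0.8, 1.6], [1.6, -0.2], [-0.5, 1.2], [0.4, -1.1], [-0.2, 0.5]]
wrist blue [[528, 249], [507, 350], [558, 349], [585, 250]] 5417.0
wrist yellow [[510, 249], [453, 250], [441, 340], [491, 349]] 5235.5
wrist orange [[378, 250], [375, 297], [423, 349], [435, 250]] 4459.5
coder [ 5.66772e+02  1.29399e+02 -4.80000e-02]
[[-0.9, 4.3], [-4.2, -3.7], [0.2, -5.2], [1.5, 2.2], [-2.0, 2.8], [-6.2, 4.5], [2.0, -2.8], [-4.3, -5.1], [-10.6, 4.9], [40.6, -0.7], [-8.7, -4.1], [-7.3, 3.0]]
```

```bash
cat >> h.py <<'E'
C=np.array([577.4,136.8]);CY=.034
def cw(x,y): return C+np.array([x*np.cos(CY)-y*np.sin(CY),x*np.sin(CY)+y*np.cos(CY)])
E
python3 -c "
from h import *
print(cw(-85,0),cw(-85,60),cw(-85,-120))
go(*cw(-85,0),60,np.pi+CY)"
```

```text
[492.44912527 133.91055677] [490.40951828 193.87588012] [496.52833923  13.97991009]
pos [429.4  59.5 141.3] rot [-3.14   0.014 -3.115] w 28.8 F [-0.2  0.1  0.3] t 5.92 -> shift [-0.0639  0.0728  0.0821] turn [-0.08  0.79 -0.4 ]
```

Emit:
step_arm([
  [[-0.012, 0.014, 0.01], [0, 0.4, 0], 0],
  [[-0.015, 0.018, 0.015], [0, 0.4, 0], 0],
  [[-0.015, 0.018, 0.015], [0, 0, 0], 0],
  [[-0.012, 0.015, 0.015], [0, 0, 0], 0],
  [[-0.004, 0.005, 0.015], [0, 0, 0], 0],
  [[0, 0, 0], [0, 0, 0], 0],
  [[0, 0, 0], [0, 0, 0], 0],
])

```text
clock: 6.5
tool_pos: [493.3, 124.7, 71.6]
tool_rot: [-3.136, 0.006, -3.129]
contact_force: [0.3, -0.5, -1.4]
grip_width: 28.5
```

```bash
python3 -c "
from h import *
go(*cw(-85,0),32,np.pi+CY)"
```

```text
pos [493.3 124.7  71.6] rot [-3.136  0.006 -3.129] w 28.5 F [ 0.3 -0.5 -1.4] t 6.5 -> shift [0.001  0.0094 0.0396] turn [-0.31  0.33 -1.24]
```

Emit:
step_arm([
  [[0.001, 0.009, 0.008], [-0.3, 0.3, -1.2], 0],
  [[0, 0, 0.01], [0, 0, 0], 0],
  [[0, 0, 0.008], [0, 0, 0], 0],
  [[0, 0, 0.005], [0, 0, 0], 0],
  [[0, 0, 0], [0, 0, 0], 0],
  [[0, 0, 0], [0, 0, 0], 0],
])

```text
clock: 7.0
tool_pos: [492.8, 131.0, 40.3]
tool_rot: [-3.141, 0.003, -3.111]
contact_force: [0.5, 0.6, -0.6]
grip_width: 28.5
```

```bash
python3 -c "
from h import *
go(*cw(-85,0),31.5,np.pi+CY)"
```

```text
pos [492.8 131.   40.3] rot [-3.141e+00  3.000e-03 -3.111e+00] w 28.5 F [ 0.5  0.6 -0.6] t 7.0 -> shift [0.0003 0.003  0.0088] turn [-0.02  0.17 -0.2 ]
```

Emit:
step_arm([
  [[0, 0.003, 0.005], [0, 0, 0], 0],
  [[0, 0, 0.003], [0, 0, 0], 0],
  [[0, 0, 0.001], [0, 0, 0], 0],
  [[0, 0, 0], [0, 0, 0], 0],
  [[0, 0, 0], [0, 0, 0], 0],
])

```text
clock: 7.42
tool_pos: [493.2, 134.3, 31.4]
tool_rot: [-3.141, 0.005, -3.111]
contact_force: [-1.0, -0.1, -0.8]
grip_width: 28.4
```

Release, then lift back for a check view.

Emit:
step_arm([
  [[0, 0, 0], [0, 0, 0], 0.4],
  [[0, 0, 0], [0, 0, 0], 0.5],
  [[0, 0, 0], [0, 0, 0], 0.55],
  [[0, 0, 0], [0, 0, 0], 0.55],
  [[0, 0, -0.01], [0, 0, 0], 0.55],
  [[0, 0, -0.025], [0, 0, 0], 0.55],
  [[0, 0, -0.03], [0, 0, 0], 0.55],
  [[0.02, -0.01, -0.03], [0, 0, 0], 0.6],
  [[0.025, -0.02, -0.03], [0, 0, 0], 0.6],
  [[0.025, -0.02, -0.03], [0, 0, 0], 0.6],
  [[0.01, -0.01, -0.01], [0, 0, 0], 0.6],
  [[0, 0, 0], [0, 0, 0], 0.6],
  [[0, 0, 0], [0, 0, 0], 0.6],
])

```text
clock: 8.5
tool_pos: [415.3, 72.4, 207.6]
tool_rot: [-3.14, 0.014, -3.11]
contact_force: [-0.2, 0.6, -0.0]
grip_width: 51.0
```

```bash
python3 -c "
from h import *
go(*cw(-85,0),32,np.pi+CY)
save('wrist','w4.png');save('top','top2.png')"
```

```text
pos [415.3  72.4 207.6] rot [-3.14   0.014 -3.11 ] w 51.0 F [-0.2  0.6 -0. ] t 8.5 -> shift [-0.0766  0.0594  0.1766] turn [-0.09  0.79 -0.13]
```

View pics/w4.png

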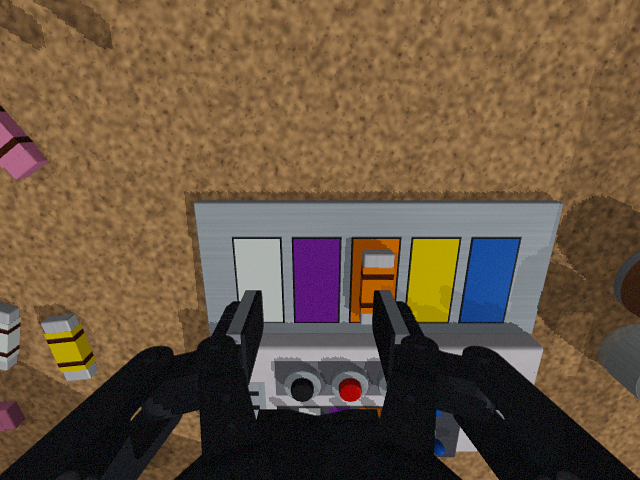

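```bash
python3 - <<'E'
from pad import *
P=[];U=[]
for y,(tl,tr,br,bl) in {-60:((293,238),(340,238),(340,322),(296,322)),60:((415,238),(460,238),(448,323),(406,323)),120:((472,238),(520,238),(505,322),(459,322))}.items():
    for q,(dx,dy) in zip((tl,tr,br,bl),((-48,-23),(-48,23),(48,23),(48,-23))):
        if q: P.append((-85+dx,y+dy,12));U.append(q)
P+=[(-133,-143,12),(-170,-180,12),(-170,180,12)];U+=[(233,238),(194,202),(561,203)]
fit(P,U)
im=cv2.imread('pics/raw_w4.png')[225:345,225:530]
a=cv2.resize(im,None,fx=2.6,fy=2.6,interpolation=cv2.INTER_CUBIC)
im=cv2.imread('pics/raw_top2.png')[220:320,190:340]
b=cv2.resize(im,(793,280),interpolation=cv2.INTER_CUBIC) if 0 else cv2.resize(im,None,fx=2.8,fy=2.8,interpolation=cv2.INTER_CUBIC)
o=np.zeros((a.shape[0]+b.shape[0],a.shape[1],3),np.uint8);o[:a.shape[0]]=a;o[a.shape[0]:,:b.shape[1]]=b
cv2.imwrite('pics/c2.png',o);print(o.shape)
E
```

```text
coder [5.75445e+02 1.37250e+02 3.20000e-02]
[[0.8, 0.6], [0.8, -0.3], [-0.3, -2.4], [-0.3, -0.3], [0.7, -1.2], [0.7, -0.0], [-1.6, -0.4], [-1.6, -0.5], [0.6, 2.0], [0.6, 0.1], [-0.4, -2.3], [-0.5, 1.8], [0.8, 0.5], [0.6, -2.0], [-0.9, 4.5]]
(592, 793, 3)
```

View pics/c2.png

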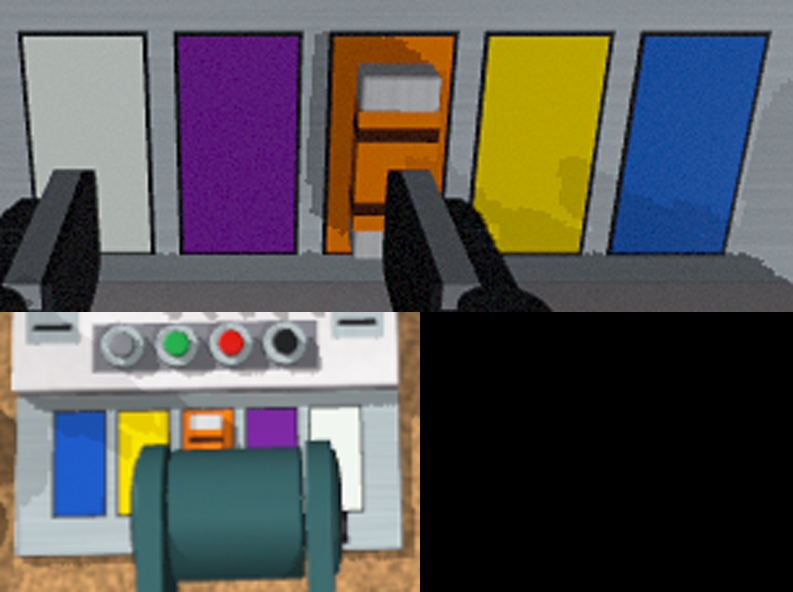

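```bash
python3 - <<'E'
from h import *
for u,z in(((378,249.6),12),((379,253),28),((366.5,323.8),28),((378,237.7),12)):
    p=pix2w('wrist',u,z)[:2];print(p, 'coder', np.array([[np.cos(.033),np.sin(.033)],[-np.sin(.033),np.cos(.033)]])@(p-[575.5,137.2]))
E
```

```text
[454.13456713 135.29938948] coder [-121.36206415    2.10475668]
[451.503954   133.32588173] coder [-124.05635898    0.21911788]
[530.80192078 127.51064618] coder [-44.99343397  -8.20930954]
[441.44293492 134.16006953] coder [-134.08437713    1.38480488]
```

Emit:
step_arm([
  [[-0.01, -0.02, 0.004], [0, 0, -0.8], 0.6],
  [[-0.012, -0.032, 0.004], [0, 0, -0.8], 0.6],
  [[-0.012, -0.032, 0.004], [0, 0, -0.8], 0.6],
  [[-0.012, -0.032, 0.004], [0, 0, -0.8], 0.6],
  [[-0.012, -0.032, 0.004], [0, 0, -0.8], 0.6],
  [[-0.012, -0.032, 0.004], [0, 0, -0.8], 0.6],
  [[-0.012, -0.032, 0.004], [0, 0, -0.8], 0.6],
  [[-0.012, -0.032, 0.004], [0, 0, -0.8], 0.6],
  [[-0.012, -0.032, 0.004], [0, 0, -0.8], 0.6],
  [[-0.005, -0.015, 0.004], [0, 0, 0], 0.6],
  [[0, 0, 0], [0, 0, 0], 0.6],
  [[0, 0, 0], [0, 0, 0], 0.6],
])

```text
clock: 9.6
tool_pos: [562.7, -208.0, 135.0]
tool_rot: [3.118, -0.022, -2.961]
contact_force: [-0.5, 0.4, 0.5]
grip_width: 51.4
```

```bash
sed -i 's/577.4,136.8/576.5,137.0/;s/CY=.034/CY=.033/' h.py; python3 -c "
from h import *
go(587,-205,60,np.pi+.16)
save('wrist','w5.png')"
```

```text
pos [ 562.7 -208.   135. ] rot [ 3.118 -0.022 -2.961] w 51.4 F [-0.5  0.4  0.5] t 9.6 -> shift [-0.026  -0.0032  0.0744] turn [ 1.33 -1.25  1.15]
```

View pics/w5.png

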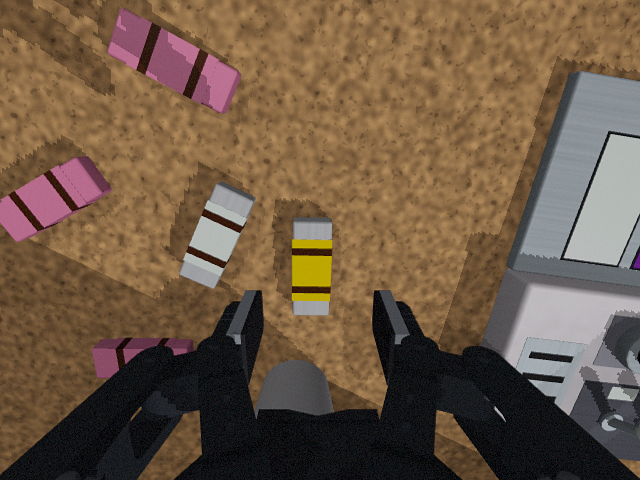

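Yellow top-face ends about (312,221) and (310.5,314); white ends about (233,187) and (199,281).

```bash
python3 - <<'E'
from h import *
def rep(n,a,b):
    A,B=pix2w('wrist',a,16),pix2w('wrist',b,16);d=B-A
    print(n,((A+B)/2).round(1),'len',np.linalg.norm(d).round(1),'ang',np.arctan2(d[1],d[0]).round(3));return (A+B)/2
rep('w',(233,187),(199,281));p=rep('y',(312,221),(310.5,314))
go(p[0],p[1],60,np.pi+.165)
E
```

```text
w [ 571.3 -280.8   16. ] len 80.3 ang -0.23
y [ 586.  -204.8   16. ] len 78.4 ang 0.159
pos [ 562.2 -207.5  134.5] rot [ 3.118 -0.023 -2.961] w 51.1 F [-0.8 -0.4 -0.5] t 9.65 -> shift [-0.0256 -0.0034  0.0739] turn [ 1.36 -1.3   0.89]
```

Emit:
step_arm([
  [[-0.008, -0.002, 0.012], [0.7, -0.65, 0.5], 0.6],
  [[-0.009, -0.001, 0.02], [0.6, -0.6, 0.4], 0.6],
  [[-0.005, 0, 0.02], [0, 0, 0], 0.6],
  [[0, 0, 0.008], [0, 0, 0], 0.6],
  [[0, 0, 0], [0, 0, 0], 0.6],
  [[0, 0, 0], [0, 0, 0], 0.6],
])

```text
clock: 10.15
tool_pos: [583.5, -197.4, 71.6]
tool_rot: [3.137, -0.002, -2.969]
contact_force: [0.7, -0.4, 0.4]
grip_width: 51.2
```

```bash
python3 -c "
from h import *
go(586,-204.8,20,np.pi+.16)"
```

```text
pos [ 583.5 -197.4   71.6] rot [ 3.137e+00 -2.000e-03 -2.969e+00] w 51.2 F [ 0.7 -0.4  0.4] t 10.15 -> shift [-0.0013 -0.0079  0.0516] turn [ 0.24 -0.14  0.72]
```

Emit:
step_arm([
  [[-0.001, -0.008, 0.01], [0.2, -0.1, 0.7], 0.6],
  [[0, 0, 0.012], [0, 0, 0], 0.6],
  [[0, 0, 0.01], [0, 0, 0], 0.6],
  [[0, 0, 0.004], [0, 0, 0], 0.6],
  [[0, 0, 0], [0, 0, 0], 0.6],
  [[0, 0, 0], [0, 0, 0], 0.6],
])

```text
clock: 10.65
tool_pos: [587.0, -206.0, 36.0]
tool_rot: [-3.139, 0.004, -2.982]
contact_force: [0.3, -0.1, 1.5]
grip_width: 51.5
```

```bash
python3 -c "
from h import *
go(586,-204.8,20,np.pi+.16)"
```

```text
pos [ 587. -206.   36.] rot [-3.139  0.004 -2.982] w 51.5 F [ 0.3 -0.1  1.5] t 10.65 -> shift [0.0009 0.0014 0.016 ] turn [-0.16  0.22 -0.03]
```

Emit:
step_arm([
  [[0.001, 0.001, 0.008], [0, 0, 0], 0.6],
  [[0, 0, 0.005], [0, 0, 0], 0.6],
  [[0, 0, 0.003], [0, 0, 0], 0.6],
  [[0, 0, 0], [0, 0, 0], 0.3],
  [[0, 0, 0], [0, 0, 0], 0.2],
  [[0, 0, 0], [0, 0, 0], 0.1],
  [[0, 0, 0], [0, 0, 0], 0],
  [[0, 0, 0], [0, 0, 0], 0],
  [[0, 0, 0], [0, 0, 0], 0],
])

```text
clock: 11.4
tool_pos: [586.8, -205.8, 20.1]
tool_rot: [-3.137, 0.006, -2.983]
contact_force: [-0.6, 0.5, -0.2]
grip_width: 28.3
```

Emit:
step_arm([
  [[0, 0, -0.01], [0, 0, 0], 0],
  [[0, 0, -0.025], [0, 0, 0], 0],
  [[0, 0, -0.03], [0, 0, 0], 0],
  [[0, 0, -0.03], [0, 0, 0], 0],
  [[0.004, 0.02, -0.01], [0, 0, 0.9], 0],
  [[0.005, 0.028, 0], [0, 0, 0.9], 0],
  [[0.005, 0.032, 0], [0, 0, 0.9], 0],
  [[0.005, 0.032, 0], [0, 0, 0.9], 0],
  [[0.005, 0.032, 0], [0, 0, 0.9], 0],
  [[0.005, 0.032, 0], [0, 0, 0.9], 0],
  [[0.005, 0.032, 0], [0, 0, 0.9], 0],
  [[0.005, 0.032, 0], [0, 0, 0.9], 0],
  [[0.005, 0.032, 0], [0, 0, 0], 0],
  [[0.004, 0.032, 0], [0, 0, 0], 0],
  [[0.004, 0.03, 0], [0, 0, 0], 0],
  [[0.003, 0.02, 0], [0, 0, 0], 0],
  [[0, 0.01, 0], [0, 0, 0], 0],
  [[0, 0, 0], [0, 0, 0], 0],
  [[0, 0, 0], [0, 0, 0], 0],
])

```text
clock: 12.98
tool_pos: [503.2, 166.7, 143.7]
tool_rot: [-3.137, 0.025, -3.119]
contact_force: [-0.1, 0.3, -1.0]
grip_width: 28.6
```

```bash
python3 -c "
from h import *
print(cw(-85,60));go(*cw(-85,60),65,np.pi+CY)"
```

```text
[489.56663765 194.16284204]
pos [503.2 166.7 143.7] rot [-3.137  0.025 -3.119] w 28.6 F [-0.1  0.3 -1. ] t 12.98 -> shift [0.015  0.0281 0.0782] turn [-0.25  1.45 -0.6 ]
```

Emit:
step_arm([
  [[0.007, 0.01, 0.01], [0, 0.7, -0.3], 0],
  [[0.005, 0.01, 0.02], [0, 0.7, -0.3], 0],
  [[0.002, 0.006, 0.02], [0, 0, 0], 0],
  [[0, 0, 0.015], [0, 0, 0], 0],
  [[0, 0, 0], [0, 0, 0], 0],
  [[0, 0, 0], [0, 0, 0], 0],
])

```text
clock: 13.48
tool_pos: [489.6, 188.0, 75.3]
tool_rot: [-3.136, -0.001, -3.118]
contact_force: [-0.7, 0.4, -0.1]
grip_width: 28.6
```

```bash
python3 -c "
from h import *
go(*cw(-85,60),32,np.pi+CY)"
```

```text
pos [489.6 188.   75.3] rot [-3.136e+00 -1.000e-03 -3.118e+00] w 28.6 F [-0.7  0.4 -0.1] t 13.48 -> shift [-0.0001  0.0064  0.0433] turn [-0.34 -0.04 -0.52]
```

Emit:
step_arm([
  [[0, 0.006, 0.01], [-0.3, 0, -0.5], 0],
  [[0, 0, 0.012], [0, 0, 0], 0],
  [[0, 0, 0.008], [0, 0, 0], 0],
  [[0, 0, 0.004], [0, 0, 0], 0],
  [[0, 0, 0], [0, 0, 0], 0],
  [[0, 0, 0], [0, 0, 0], 0],
])

```text
clock: 13.98
tool_pos: [491.1, 192.9, 39.5]
tool_rot: [3.141, 0.001, -3.112]
contact_force: [-0.3, -0.5, 0.2]
grip_width: 28.4
```

```bash
python3 -c "
from h import *
go(*cw(-85,60),32.5,np.pi+CY)"
```

```text
pos [491.1 192.9  39.5] rot [ 3.141e+00  1.000e-03 -3.112e+00] w 28.4 F [-0.3 -0.5  0.2] t 13.98 -> shift [0.0015 0.0013 0.007 ] turn [ 0.01  0.08 -0.17]
```

Emit:
step_arm([
  [[0.0015, 0.001, 0.004], [0, 0, 0], 0],
  [[0, 0, 0.003], [0, 0, 0], 0],
  [[0, 0, 0], [0, 0, 0], 0],
  [[0, 0, 0], [0, 0, 0], 0],
  [[0, 0, 0], [0, 0, 0], 0.4],
  [[0, 0, 0], [0, 0, 0], 0.5],
  [[0, 0, 0], [0, 0, 0], 0.5],
  [[0, 0, 0], [0, 0, 0], 0.5],
])

```text
clock: 14.65
tool_pos: [491.2, 194.6, 34.3]
tool_rot: [3.14, 0.006, -3.111]
contact_force: [-0.0, -0.1, 0.4]
grip_width: 42.7
```

Emit:
step_arm([
  [[0, 0, -0.01], [0, 0, 0], 0.5],
  [[0, 0, -0.025], [0, 0, 0], 0.5],
  [[0, 0, -0.03], [0, 0, 0], 0.5],
  [[0.01, 0, -0.03], [0, 0, 0], 0.6],
  [[0.015, 0, -0.03], [0, 0, 0], 0.6],
  [[0.015, -0.02, -0.03], [0, 0, 0], 0.6],
  [[0.015, -0.03, -0.01], [0, 0, 0], 0.6],
  [[0.01, -0.03, 0], [0, 0, 0], 0.6],
  [[0, -0.02, 0], [0, 0, 0], 0.6],
  [[0, 0, 0], [0, 0, 0], 0.6],
  [[0, 0, 0], [0, 0, 0], 0.6],
])

```text
clock: 15.57
tool_pos: [426.1, 89.5, 217.8]
tool_rot: [3.141, 0.019, -3.108]
contact_force: [0.6, 1.6, 0.3]
grip_width: 51.2
```

```bash
python3 -c "
from h import *
go(571,-281,60,np.pi-.25)
save('wrist','w6.png')
im=cv2.imread('pics/raw_w6.png');print(pix2w('wrist',(320,240),12))"
```

```text
pos [426.1  89.5 217.8] rot [ 3.141  0.019 -3.108] w 51.2 F [0.6 1.6 0.3] t 15.57 -> shift [-0.1295 -0.3751  0.1601] turn [ 0.18  1.08 16.22]
[462.52180431  93.9640831   12.        ]
```

View pics/w6.png

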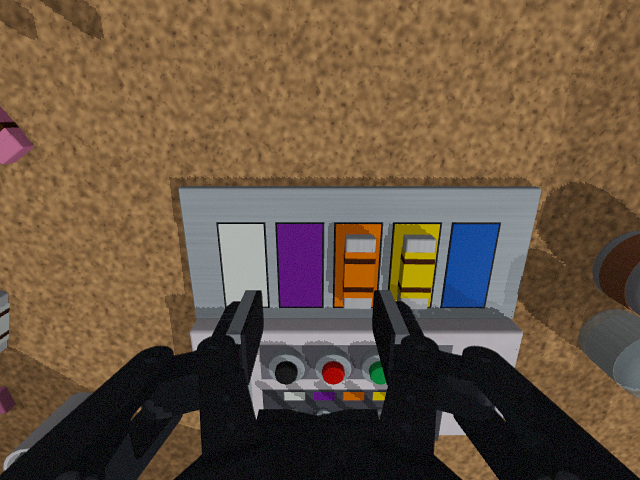

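Emit:
step_arm([
  [[-0.008, -0.02, 0], [0, 0.1, 1.5], 0.6],
  [[-0.009, -0.033, 0.006], [0, 0.1, 1.5], 0.6],
  [[-0.009, -0.034, 0.008], [0, 0.1, 1.5], 0.6],
  [[-0.009, -0.034, 0.008], [0, 0.1, 1.5], 0.6],
  [[-0.012, -0.033, 0.008], [0, 0.1, 1.5], 0.6],
  [[-0.014, -0.033, 0.008], [0, 0.1, 1.5], 0.6],
  [[-0.014, -0.032, 0.008], [0, 0.1, 1.5], 0.6],
  [[-0.016, -0.032, 0.008], [0, 0.1, 1.5], 0.6],
  [[-0.016, -0.032, 0.008], [0, 0.1, 1.5], 0.6],
  [[-0.016, -0.03, 0.008], [0, 0.1, 1.5], 0.6],
  [[-0.01, -0.02, 0.005], [0, 0, 1.0], 0.6],
  [[0, 0, 0], [0, 0, 0], 0.6],
  [[0, 0, 0], [0, 0, 0], 0.6],
])

```text
clock: 16.7
tool_pos: [540.2, -255.4, 132.5]
tool_rot: [3.125, -0.006, 2.906]
contact_force: [-0.7, 0.7, -0.1]
grip_width: 51.5
```

```bash
python3 -c "
from h import *
go(571,-281,60,np.pi-.25)
save('wrist','w7.png')"
```

```text
pos [ 540.2 -255.4  132.5] rot [ 3.125 -0.006  2.906] w 51.5 F [-0.7  0.7 -0.1] t 16.7 -> shift [-0.0364 -0.0189  0.072 ] turn [ 0.96 -0.36  0.79]
```

View pics/w7.png

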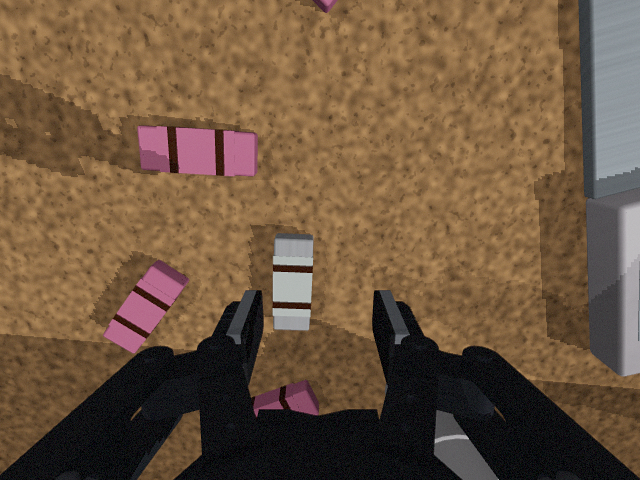

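White bar ends about (294,238) and (292.5,329), almost aligned with the jaws.

```bash
python3 - <<'E'
from h import *
A,B=pix2w('wrist',(294,238),16),pix2w('wrist',(292.5,329),16);d=B-A
print((A+B)/2,np.linalg.norm(d),np.arctan2(d[1],d[0]), pix2w('top',(394,186),85))
p=(A+B)/2;go(p[0],p[1],60,np.pi+np.arctan2(d[1],d[0]))
E
```

```text
[ 573.35494281 -280.60348362   16.        ] 79.06295517694927 -0.2740072810449019 [ 710.8367818  -198.09834135   85.        ]
pos [ 540.  -255.1  132.3] rot [ 3.125 -0.007  2.906] w 51.1 F [ 0.3 -0.9 -0.2] t 16.75 -> shift [-0.0389 -0.0182  0.0717] turn [ 0.94 -0.39  2.2 ]
```

Emit:
step_arm([
  [[-0.012, -0.006, 0.01], [0.5, -0.2, 0.8], 0.6],
  [[-0.013, -0.006, 0.02], [0.4, -0.2, 0.8], 0.6],
  [[-0.008, -0.003, 0.02], [0, 0, 0], 0.6],
  [[0, 0, 0.01], [0, 0, 0], 0.6],
  [[0, 0, 0], [0, 0, 0], 0.6],
  [[0, 0, 0], [0, 0, 0], 0.6],
])

```text
clock: 17.25
tool_pos: [572.1, -267.8, 73.7]
tool_rot: [3.139, 0.003, 2.889]
contact_force: [-0.0, 0.3, -0.2]
grip_width: 50.8
```

```bash
python3 -c "
from h import *
go(573,-280.7,20,np.pi-.265)"
```

```text
pos [ 572.1 -267.8   73.7] rot [3.139e+00 3.000e-03 2.889e+00] w 50.8 F [-0.   0.3 -0.2] t 17.25 -> shift [-0.0039 -0.0124  0.0537] turn [0.14 0.19 0.72]
```

Emit:
step_arm([
  [[-0.004, -0.012, 0.01], [0.1, 0.2, 0.7], 0.6],
  [[0, 0, 0.012], [0, 0, 0], 0.6],
  [[0, 0, 0.01], [0, 0, 0], 0.6],
  [[0, 0, 0.004], [0, 0, 0], 0.6],
  [[0, 0, 0], [0, 0, 0], 0.6],
  [[0, 0, 0], [0, 0, 0], 0.6],
])

```text
clock: 17.75
tool_pos: [573.7, -280.3, 38.2]
tool_rot: [-3.141, 0.004, 2.878]
contact_force: [-0.0, -0.1, -0.2]
grip_width: 51.5
```

```bash
python3 -c "
from h import *
go(573,-280.7,20,np.pi-.265)"
```

```text
pos [ 573.7 -280.3   38.2] rot [-3.141  0.004  2.878] w 51.5 F [-0.  -0.1 -0.2] t 17.75 -> shift [ 0.0006 -0.0005  0.0182] turn [-0.02  0.22  0.05]
```

Emit:
step_arm([
  [[0.0005, 0, 0.009], [0, 0, 0], 0.6],
  [[0, 0, 0.006], [0, 0, 0], 0.6],
  [[0, 0, 0.003], [0, 0, 0], 0.6],
  [[0, 0, 0], [0, 0, 0], 0.3],
  [[0, 0, 0], [0, 0, 0], 0.2],
  [[0, 0, 0], [0, 0, 0], 0.1],
  [[0, 0, 0], [0, 0, 0], 0],
  [[0, 0, 0], [0, 0, 0], 0],
  [[0, 0, 0], [0, 0, 0], 0],
])

```text
clock: 18.5
tool_pos: [573.7, -280.7, 19.7]
tool_rot: [-3.141, 0.006, 2.877]
contact_force: [-0.3, -0.1, -0.9]
grip_width: 27.9
```

Emit:
step_arm([
  [[0, 0, -0.01], [0, 0, 0], 0],
  [[0, 0, -0.025], [0, 0, 0], 0],
  [[0, 0, -0.03], [0, 0, 0], 0],
  [[0, 0, -0.03], [0, 0, 0], 0],
  [[0.01, 0.02, -0.01], [0, 0, -1.7], 0],
  [[0.013, 0.026, 0], [0, 0, -1.7], 0],
  [[0.013, 0.028, 0], [0, 0, -1.7], 0],
  [[0.012, 0.028, 0], [0, 0, -1.7], 0],
  [[0.011, 0.028, 0], [0, 0, -1.7], 0],
  [[0.01, 0.028, 0], [0, 0, -1.7], 0],
  [[0.009, 0.028, 0], [0, 0, -1.7], 0],
  [[0.008, 0.028, 0], [0, 0, -1.7], 0],
  [[0.007, 0.028, 0], [0, 0, -1.7], 0],
  [[0.005, 0.02, 0], [0, 0, -1.0], 0],
  [[0, 0.01, 0], [0, 0, 0], 0],
  [[0, 0, 0], [0, 0, 0], 0],
  [[0, 0, 0], [0, 0, 0], 0],
])

```text
clock: 19.92
tool_pos: [507.3, 12.8, 141.6]
tool_rot: [-3.136, 0.02, -3.111]
contact_force: [-0.3, 0.1, -1.6]
grip_width: 28.5
```

```bash
python3 -c "
from h import *
print(cw(-85,-120));go(*cw(-85,-120),65,np.pi+CY)"
```

```text
[495.5055596   14.26084315]
pos [507.3  12.8 141.6] rot [-3.136  0.02  -3.111] w 28.5 F [-0.3  0.1 -1.6] t 19.92 -> shift [0.0133 0.0023 0.0763] turn [-0.34  1.16 -0.16]
```

Emit:
step_arm([
  [[0.006, 0.001, 0.01], [-0.2, 0.6, 0], 0],
  [[0.005, 0.001, 0.02], [-0.1, 0.5, 0], 0],
  [[0.001, 0, 0.025], [0, 0, 0], 0],
  [[0, 0, 0.02], [0, 0, 0], 0],
  [[0, 0, 0.005], [0, 0, 0], 0],
  [[0, 0, 0], [0, 0, 0], 0],
  [[0, 0, 0], [0, 0, 0], 0],
])

```text
clock: 20.5
tool_pos: [496.8, 6.0, 57.9]
tool_rot: [-3.138, 0.0, -3.123]
contact_force: [0.4, 0.3, -0.6]
grip_width: 28.8
```

```bash
python3 -c "
from h import *
go(*cw(-85,-120),32,np.pi+CY)"
```

```text
pos [496.8   6.   57.9] rot [-3.138  0.    -3.123] w 28.8 F [ 0.4  0.3 -0.6] t 20.5 -> shift [0.0011 0.0083 0.0258] turn [-0.22  0.02 -0.82]
```

Emit:
step_arm([
  [[0.001, 0.008, 0.006], [-0.2, 0, -0.8], 0],
  [[0, 0, 0.008], [0, 0, 0], 0],
  [[0, 0, 0.003], [0, 0, 0], 0],
  [[0, 0, 0], [0, 0, 0], 0],
  [[0, 0, 0], [0, 0, 0], 0],
])

```text
clock: 20.92
tool_pos: [498.4, 13.6, 42.8]
tool_rot: [-3.141, 0.007, -3.109]
contact_force: [0.6, 0.2, -0.7]
grip_width: 28.1
```

```bash
python3 -c "
from h import *
go(*cw(-85,-120),32.5,np.pi+CY)"
```

```text
pos [498.4  13.6  42.8] rot [-3.141  0.007 -3.109] w 28.1 F [ 0.6  0.2 -0.7] t 20.92 -> shift [0.0029 0.0007 0.0102] turn [-0.05  0.38 -0.03]
```

Emit:
step_arm([
  [[0.003, 0.001, 0.006], [0, 0.3, 0], 0],
  [[0, 0, 0.004], [0, 0, 0], 0],
  [[0, 0, 0], [0, 0, 0], 0],
  [[0, 0, 0], [0, 0, 0], 0],
  [[0, 0, 0], [0, 0, 0], 0.4],
  [[0, 0, 0], [0, 0, 0], 0.5],
  [[0, 0, 0], [0, 0, 0], 0.5],
  [[0, 0, 0], [0, 0, 0], 0.5],
])

```text
clock: 21.58
tool_pos: [496.8, 14.7, 33.8]
tool_rot: [-3.14, 0.005, -3.108]
contact_force: [0.4, -0.4, -0.6]
grip_width: 42.8
```

Emit:
step_arm([
  [[0, 0, -0.01], [0, 0, 0], 0.5],
  [[0, 0, -0.025], [0, 0, 0], 0.5],
  [[0, 0, -0.03], [0, 0, 0], 0.5],
  [[0, 0, -0.03], [0, 0, 0], 0.5],
  [[0, 0, -0.03], [0, 0, 0], 0.8],
  [[-0.005, 0.02, -0.03], [0, 0, 0], 1],
  [[-0.012, 0.025, -0.025], [0, 0, 0], 1],
  [[-0.014, 0.025, -0.015], [0, 0, 0], 1],
  [[-0.014, 0.025, 0], [0, 0, 0], 1],
  [[-0.012, 0.02, 0], [0, 0, 0], 1],
  [[0, 0, 0], [0, 0, 0], 1],
  [[0, 0, 0], [0, 0, 0], 1],
])

```text
clock: 22.58
tool_pos: [550.8, 136.3, 251.2]
tool_rot: [3.14, 0.018, -3.112]
contact_force: [-0.2, -0.3, -0.1]
grip_width: 85.4
```

```bash
python3 -c "
from h import *
go(*cw(52,34),150,np.pi+CY)
save('wrist','w8.png')"
```

```text
pos [550.8 136.3 251.2] rot [ 3.14   0.018 -3.112] w 85.4 F [-0.2 -0.3 -0.1] t 22.58 -> shift [-0.0758  0.034   0.1026] turn [ 0.08  1.02 -0.22]
```

View pics/w8.png

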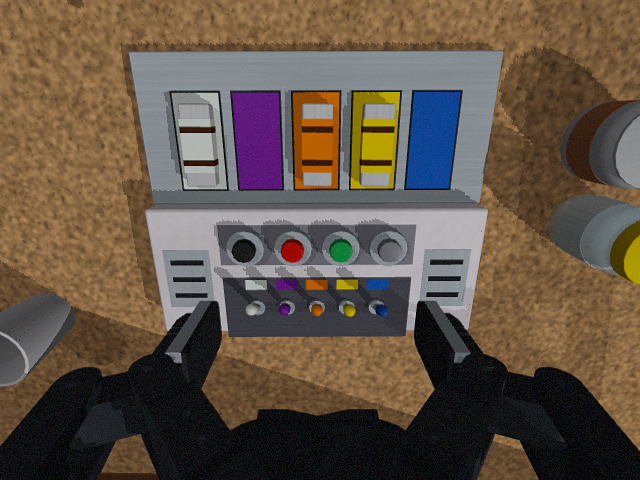

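All three bars lie inside their pads. The lever tips are at row ~310 (white 251, purple 284, orange 317, yellow 349, blue 381), and the keys at row 250 (grey 388, green 341). I'll refine the coder pose from these.

```bash
python3 - <<'E'
from pad import *
P=[(20,-75,57),(20,-25,57),(20,25,57),(20,75,57)];U=[(244,249.5),(292,249.5),(341,250),(388.5,250)]
P2=[(75,y,74) for y in(-68,-34,0,34,68)];U2=[(254,311),(284,311),(317,312),(349,312),(381,311)]
P3=[];U3=[]
for y,c in{-120:((170,92),(218,92),(228,189),(185,189)),120:((414,91),(462,91),(454,189),(406,189))}.items():
    for q,(dx,dy) in zip(c,((-48,-23),(-48,23),(48,23),(48,-23))):P3.append((-85+dx,y+dy,12));U3.append(q)
fit(P+P3,U+U3);fit(P2+P,U2+U)
def co(u,z): 
    p=pix2w('wrist',u,z)[:2]-C;return (np.array([[np.cos(CY),np.sin(CY)],[-np.sin(CY),np.cos(CY)]])@p).round(1)
for u in U2: print(co(u,74))
for u in U: print(co(u,57))
im=cv2.imread('pics/raw_w8.png')[225:335,215:415]
cv2.imwrite('pics/c3.png',cv2.resize(im,None,fx=4,fy=4,interpolation=cv2.INTER_CUBIC))
E
```

```text
coder [5.75316e+02 1.37436e+02 2.90000e-02]
[[2.7, -1.0], [2.5, 0.5], [1.8, 1.0], [1.6, 2.9], [-0.7, 2.1], [-0.7, 0.7], [-1.6, -0.6], [-1.5, -0.0], [-0.1, 0.8], [-0.1, -0.7], [-2.0, -5.8], [-2.0, 0.3]]
coder [5.76517e+02 1.37138e+02 2.50000e-02]
[[-2.2, -3.9], [-2.2, -0.6], [-3.4, -0.4], [-3.4, 0.8], [-2.3, 2.1], [3.6, -1.4], [3.6, 0.1], [3.1, 0.6], [3.1, 2.5]]
[ 76.8 -64.6]
[ 77.  -33.9]
[78.4 -0.2]
[78.7 32.6]
[77.7 65.4]
[ 15.9 -73.5]
[ 16.2 -25. ]
[17.1 24.5]
[17.4 72.6]
```

View pics/c3.png

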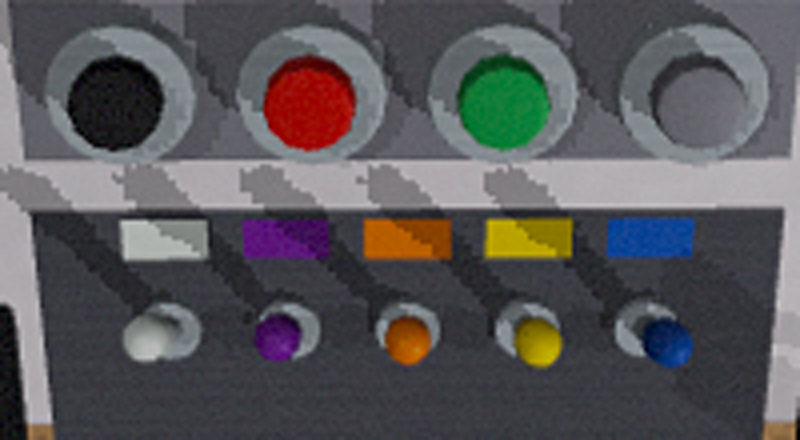

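```bash
sed -i 's/576.5,137.0/576.,137.2/;s/CY=.033/CY=.030/' h.py; python3 -c "
from h import *
go(*cw(49,34),150,np.pi+CY)"
```

```text
pos [550.7 136.2 251.2] rot [ 3.14   0.018 -3.113] w 85.5 F [ 0.7  0.  -0.1] t 22.63 -> shift [-0.0724  0.0341  0.1026] turn [ 0.12  1.04 -0.07]
```

Emit:
step_arm([
  [[-0.01, 0.005, 0.01], [0, 0.5, 0], 0.5],
  [[-0.018, 0.008, 0.02], [0, 0.5, 0], 0],
  [[-0.018, 0.008, 0.025], [0, 0, 0], 0],
  [[-0.014, 0.007, 0.025], [0, 0, 0], 0],
  [[-0.006, 0.003, 0.015], [0, 0, 0], 0],
  [[0, 0, 0], [0, 0, 0], 0],
  [[0, 0, 0], [0, 0, 0], 0],
])

```text
clock: 23.22
tool_pos: [616.9, 162.8, 157.7]
tool_rot: [-3.141, 0.003, -3.121]
contact_force: [0.4, -0.9, 0.8]
grip_width: 0.5
```

```bash
python3 -c "
from h import *
go(*cw(49,34),76,np.pi+CY)"
```

```text
pos [616.9 162.8 157.7] rot [-3.141e+00  3.000e-03 -3.121e+00] w 0.5 F [ 0.4 -0.9  0.8] t 23.22 -> shift [-0.007   0.0098  0.0817] turn [-0.04  0.17 -0.52]
```

Emit:
step_arm([
  [[-0.007, 0.01, 0.015], [0, 0.1, -0.5], 0],
  [[0, 0, 0.02], [0, 0, 0], 0],
  [[0, 0, 0.015], [0, 0, 0], 0],
  [[0, 0, 0], [0, 0, 0], 0],
  [[0, 0, 0], [0, 0, 0], 0],
])

```text
clock: 23.63
tool_pos: [624.4, 168.8, 114.9]
tool_rot: [-3.141, 0.009, -3.116]
contact_force: [-0.2, 0.0, 0.3]
grip_width: -0.3
```

```bash
python3 -c "
from h import *
go(*cw(49,34),76,np.pi+CY)"
```

```text
pos [624.4 168.8 114.9] rot [-3.141  0.009 -3.116] w -0.3 F [-0.2  0.   0.3] t 23.63 -> shift [0.0007 0.0039 0.0389] turn [-0.05  0.54 -0.28]
```

Emit:
step_arm([
  [[0.001, 0.004, 0.01], [0, 0.5, -0.2], 0],
  [[0, 0, 0.012], [0, 0, 0], 0],
  [[0, 0, 0.008], [0, 0, 0], 0],
  [[0, 0, 0.003], [0, 0, 0], 0],
  [[0, 0, 0], [0, 0, 0], 0],
  [[0, 0, 0], [0, 0, 0], 0],
])

```text
clock: 24.13
tool_pos: [625.1, 172.3, 85.6]
tool_rot: [3.141, 0.009, -3.114]
contact_force: [0.3, 0.1, -0.5]
grip_width: 0.1
```

```bash
python3 -c "
from h import *
go(*cw(91,34),76,np.pi+CY)"
```

```text
pos [625.1 172.3  85.6] rot [ 3.141  0.009 -3.114] w 0.1 F [ 0.3  0.1 -0.5] t 24.13 -> shift [-0.0408  0.0004  0.0099] turn [ 0.01  0.49 -0.13]
```

Now push the yellow lever over, watching the force.

Emit:
step_arm([
  [[0, 0, 0.008], [0, 0.4, 0], 0],
  [[0, 0, 0], [0, 0, 0], 0],
  [[-0.008, 0, 0.001], [0, 0, 0], 0],
  [[-0.01, 0, 0], [0, 0, 0], 0],
  [[-0.01, 0, 0], [0, 0, 0], 0],
  [[-0.005, 0, 0], [0, 0, 0], 0],
  [[0, 0, 0], [0, 0, 0], 0],
])

```text
clock: 24.72
tool_pos: [660.5, 173.6, 76.3]
tool_rot: [3.141, 0.0, -3.113]
contact_force: [-0.5, -0.5, 0.8]
grip_width: -0.0
```

```bash
python3 -c "
from h import *
go(*cw(91,34),76,np.pi+CY)"
```

```text
pos [660.5 173.6  76.3] rot [ 3.141  0.    -3.113] w -0.0 F [-0.5 -0.5  0.8] t 24.72 -> shift [-0.0055  0.0001  0.0003] turn [ 0.02  0.   -0.11]
```

Emit:
step_arm([
  [[-0.004, 0, 0], [0, 0, 0], 0],
  [[-0.003, 0, 0], [0, 0, 0], 0],
  [[0, 0, 0], [0, 0, 0], 0],
])

```text
clock: 24.97
tool_pos: [667.2, 173.8, 75.5]
tool_rot: [3.141, -0.003, -3.113]
contact_force: [-0.4, -0.3, 1.4]
grip_width: -0.5
```

Emit:
step_arm([
  [[-0.003, 0, 0], [0, 0, 0], 0],
  [[0, 0, 0], [0, 0, 0], 0],
])

```text
clock: 25.13
tool_pos: [667.1, 173.8, 75.1]
tool_rot: [-3.141, -0.012, -3.113]
contact_force: [-1.1, 0.0, 0.3]
grip_width: 0.1
```

Emit:
step_arm([
  [[-0.003, 0, 0], [0, 0, 0], 0],
  [[0, 0, 0], [0, 0, 0], 0],
])

```text
clock: 25.3
tool_pos: [667.3, 173.7, 74.8]
tool_rot: [-3.14, -0.019, -3.113]
contact_force: [-1.2, -0.4, 0.6]
grip_width: -0.1
```

Emit:
step_arm([
  [[-0.008, 0, 0], [0, -0.5, 0], 0],
  [[-0.008, 0, 0], [0, 0, 0], 0],
])

```text
clock: 25.47
tool_pos: [669.2, 173.9, 74.4]
tool_rot: [-3.137, -0.048, -3.111]
contact_force: [-27.3, -3.7, 16.5]
grip_width: -0.7
```

Emit:
step_arm([
  [[0.01, 0, 0], [0, 1.4, 0], 0],
  [[0.012, 0, 0], [0, 1.0, 0], 0],
  [[0.012, 0, 0], [0, 0, 0], 0],
  [[0.006, 0, -0.005], [0, 0, 0], 0],
  [[0, -0.012, -0.01], [0, 0, 0], 0],
  [[0, -0.014, 0], [0, 0, 0], 0],
  [[0, -0.006, 0], [0, 0, 0], 0],
  [[0, 0, 0], [0, 0, 0], 0],
  [[0, 0, 0], [0, 0, 0], 0],
])

```text
clock: 26.22
tool_pos: [634.2, 136.4, 97.1]
tool_rot: [-3.137, -0.079, -3.112]
contact_force: [-0.1, -0.8, -0.2]
grip_width: 0.1
```

```bash
python3 -c "
from h import *
go(*cw(49,0),76,np.pi+CY)"
```

```text
pos [634.2 136.4  97.1] rot [-3.137 -0.079 -3.112] w 0.1 F [-0.1 -0.8 -0.2] t 26.22 -> shift [0.0075 0.0026 0.0217] turn [-0.26 -4.52 -0.03]
```

Emit:
step_arm([
  [[0.006, 0.002, 0], [-0.2, -2.2, 0], 0],
  [[0.002, 0, 0], [0, -2.2, 0], 0],
  [[0, 0, 0.006], [0, 0, 0], 0],
  [[0, 0, 0.006], [0, 0, 0], 0],
  [[0, 0, 0], [0, 0, 0], 0],
  [[0, 0, 0], [0, 0, 0], 0],
])

```text
clock: 26.72
tool_pos: [628.2, 136.7, 83.1]
tool_rot: [-3.141, -0.0, -3.115]
contact_force: [-0.1, -0.3, -0.2]
grip_width: -0.5
```

```bash
python3 -c "
from h import *
go(*cw(49,0),76,np.pi+CY)"
```

```text
pos [628.2 136.7  83.1] rot [-3.141 -0.    -3.115] w -0.5 F [-0.1 -0.3 -0.2] t 26.72 -> shift [0.0031 0.0021 0.0071] turn [-0.01 -0.01 -0.21]
```

Emit:
step_arm([
  [[0, 0.002, 0.006], [0, 0, 0], 0],
  [[0, 0, 0], [0, 0, 0], 0],
  [[-0.008, 0, 0], [0, 0, 0], 0],
  [[-0.01, 0, 0], [0, 0, 0], 0],
  [[-0.01, 0, 0], [0, 0, 0], 0],
  [[-0.008, 0, 0], [0, 0, 0], 0],
  [[-0.004, 0, 0], [0, 0, 0], 0],
  [[0, 0, 0], [0, 0, 0], 0],
])

```text
clock: 27.38
tool_pos: [668.6, 140.4, 73.5]
tool_rot: [-3.141, -0.014, -3.114]
contact_force: [-3.0, -0.9, 2.3]
grip_width: 0.3
```

Emit:
step_arm([
  [[-0.004, 0, 0], [0, 0, 0], 0],
  [[-0.004, 0, 0], [0, 0, 0], 0],
])

```text
clock: 27.55
tool_pos: [669.4, 140.5, 73.4]
tool_rot: [-3.139, -0.036, -3.114]
contact_force: [-14.8, -0.8, 9.8]
grip_width: -0.1
```

Emit:
step_arm([
  [[-0.006, 0, 0], [0, 0, 0], 0],
  [[-0.006, 0, 0], [0, 0, 0], 0],
])

```text
clock: 27.72
tool_pos: [670.0, 140.5, 73.7]
tool_rot: [-3.137, -0.068, -3.113]
contact_force: [-19.1, -1.3, 11.5]
grip_width: -0.0
```

Emit:
step_arm([
  [[0.01, 0, 0], [0, -1.8, 0], 0],
  [[0.012, 0, 0], [0, -1.8, 0], 0],
  [[0.012, 0, 0], [0, 0, 0], 0],
  [[0.007, 0, -0.006], [0, 0, 0], 0],
  [[0, -0.015, -0.01], [0, 0, 0], 0],
  [[0, -0.02, 0], [0, 0, 0], 0],
  [[0, -0.02, 0], [0, 0, 0], 0],
  [[0, -0.008, 0], [0, 0, 0], 0],
  [[0, 0, 0], [0, 0, 0], 0],
  [[0, 0, 0], [0, 0, 0], 0],
])

```text
clock: 28.55
tool_pos: [635.2, 72.3, 96.9]
tool_rot: [-3.136, 0.004, -3.111]
contact_force: [-0.7, 0.4, 0.4]
grip_width: 0.0
```

```bash
python3 -c "
from h import *
go(*cw(49,-68),76,np.pi+CY)"
```

```text
pos [635.2  72.3  96.9] rot [-3.136  0.004 -3.111] w 0.0 F [-0.7  0.4  0.4] t 28.55 -> shift [ 0.0083 -0.0012  0.0208] turn [-0.33  0.26  0.01]
```

Emit:
step_arm([
  [[0.008, -0.001, 0], [-0.3, 0.2, 0], 0],
  [[0, 0, 0.006], [0, 0, 0], 0],
  [[0, 0, 0.006], [0, 0, 0], 0],
  [[0, 0, 0.003], [0, 0, 0], 0],
  [[0, 0, 0], [0, 0, 0], 0],
  [[0, 0, 0], [0, 0, 0], 0],
])

```text
clock: 29.05
tool_pos: [626.4, 73.8, 79.7]
tool_rot: [3.14, -0.0, -3.109]
contact_force: [0.4, 0.9, 0.5]
grip_width: -0.2
```

```bash
python3 -c "
from h import *
go(*cw(92.5,-68),76,np.pi+CY)"
```

```text
pos [626.4  73.8  79.7] rot [ 3.14  -0.    -3.109] w -0.2 F [0.4 0.9 0.5] t 29.05 -> shift [-0.044  -0.0032  0.0037] turn [ 0.09 -0.01  0.17]
```

Emit:
step_arm([
  [[0, -0.003, 0.003], [0, 0, 0], 0],
  [[0, 0, 0], [0, 0, 0], 0],
  [[-0.008, 0, 0], [0, 0, 0], 0],
  [[-0.01, 0, 0], [0, 0, 0], 0],
  [[-0.01, 0, 0], [0, 0, 0], 0],
  [[-0.01, 0, 0], [0, 0, 0], 0],
  [[-0.004, 0, 0], [0, 0, 0], 0],
  [[0, 0, 0], [0, 0, 0], 0],
])

```text
clock: 29.72
tool_pos: [670.4, 72.7, 75.5]
tool_rot: [3.14, -0.004, -3.108]
contact_force: [-0.2, 0.7, -0.4]
grip_width: -0.1
```

Emit:
step_arm([
  [[-0.004, 0, 0], [0, 0, 0], 0],
  [[-0.004, 0, 0], [0, 0, 0], 0],
])

```text
clock: 29.88
tool_pos: [671.7, 72.9, 75.2]
tool_rot: [3.14, -0.024, -3.107]
contact_force: [-15.2, -0.8, 8.8]
grip_width: 0.2
```

Emit:
step_arm([
  [[-0.006, 0, 0], [0, 0, 0], 0],
  [[-0.006, 0, 0], [0, 0, 0], 0],
])

```text
clock: 30.05
tool_pos: [672.3, 72.9, 75.5]
tool_rot: [3.141, -0.055, -3.107]
contact_force: [-17.2, -0.3, 10.4]
grip_width: 0.5
```

Emit:
step_arm([
  [[0.01, 0, 0], [0, -1.6, 0], 0],
  [[0.012, 0, 0], [0, -1.6, 0], 0],
  [[0.012, 0, 0], [0, 0, 0], 0],
  [[0.007, 0, -0.01], [0, 0, 0], 0],
  [[0.005, 0, -0.025], [0, 0, 0], 0],
  [[0.01, 0.01, -0.03], [0, 0, 0], 0.3],
  [[0.015, 0.015, -0.03], [0, 0, 0], 1],
  [[0.015, 0.015, -0.03], [0, 0, 0], 1],
  [[0.015, 0.015, -0.03], [0, 0, 0], 1],
  [[0.01, 0.01, -0.015], [0, 0, 0], 1],
  [[0, 0, 0], [0, 0, 0], 1],
  [[0, 0, 0], [0, 0, 0], 1],
])

```text
clock: 31.05
tool_pos: [553.9, 135.2, 260.3]
tool_rot: [3.14, 0.008, -3.109]
contact_force: [0.1, -1.0, 0.1]
grip_width: 83.7
```

```bash
python3 -c "
from h import *
go(*cw(20,75),100,np.pi+CY)
save('wrist','w9.png')
im=cv2.imread('pics/raw_w9.png');cv2.imwrite('pics/w9c.png',cv2.resize(im[30:360,120:520],None,fx=2,fy=1.8,interpolation=cv2.INTER_CUBIC))"
```

```text
pos [553.9 135.2 260.3] rot [ 3.14   0.008 -3.109] w 83.7 F [ 0.1 -1.   0.1] t 31.05 -> shift [-0.041   0.0759  0.1608] turn [0.12 0.45 0.13]
```

View pics/w9c.png

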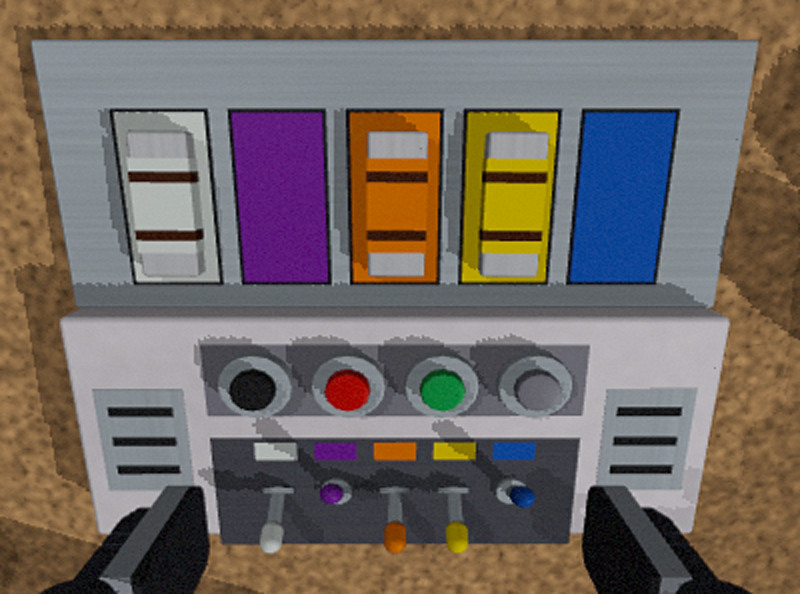

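White, orange and yellow levers are over to on, purple and blue are off, and the bars are within their pads. Next is the grey key.

Emit:
step_arm([
  [[-0.006, 0.012, 0.02], [0, 0.4, 0], 0.5],
  [[-0.009, 0.018, 0.03], [0, 0, 0], 0],
  [[-0.009, 0.018, 0.03], [0, 0, 0], 0],
  [[-0.008, 0.015, 0.03], [0, 0, 0], 0],
  [[-0.003, 0.005, 0.025], [0, 0, 0], 0],
  [[0, 0, 0.01], [0, 0, 0], 0],
  [[0, 0, 0], [0, 0, 0], 0],
  [[0, 0, 0], [0, 0, 0], 0],
])

```text
clock: 31.77
tool_pos: [590.2, 198.2, 98.5]
tool_rot: [-3.136, -0.01, -3.119]
contact_force: [0.7, 0.1, 1.0]
grip_width: 0.0
```

```bash
python3 -c "
from h import *
go(*cw(19,75),84,np.pi+CY)"
```

```text
pos [590.2 198.2  98.5] rot [-3.136 -0.01  -3.119] w 0.0 F [0.7 0.1 1. ] t 31.77 -> shift [-0.003   0.0145  0.0144] turn [-0.29 -0.59 -0.44]
```

Emit:
step_arm([
  [[-0.001, 0.008, 0.002], [-0.3, -0.5, -0.4], 0],
  [[-0.001, 0.006, 0.004], [0, 0, 0], 0],
  [[0, 0, 0.003], [0, 0, 0], 0],
  [[0, 0, 0], [0, 0, 0], 0],
  [[0, 0, 0], [0, 0, 0], 0],
])

```text
clock: 32.18
tool_pos: [595.0, 211.9, 94.3]
tool_rot: [3.139, 0.008, -3.115]
contact_force: [0.0, 0.2, 0.5]
grip_width: 0.1
```

```bash
python3 -c "
from h import *
go(*cw(19,75),70,np.pi+CY)"
```

```text
pos [595.  211.9  94.3] rot [ 3.139  0.008 -3.115] w 0.1 F [0.  0.2 0.5] t 32.18 -> shift [0.0024 0.0008 0.0243] turn [ 0.12  0.45 -0.18]
```

Emit:
step_arm([
  [[0.002, 0.001, 0.006], [0.1, 0.4, -0.1], 0],
  [[0, 0, 0.008], [0, 0, 0], 0],
  [[0, 0, 0.003], [0, 0, 0], 0],
  [[0, 0, 0], [0, 0, 0], 0],
])

```text
clock: 32.52
tool_pos: [594.3, 213.2, 79.1]
tool_rot: [3.14, 0.006, -3.113]
contact_force: [0.4, -0.8, 0.1]
grip_width: -0.5
```

Emit:
step_arm([
  [[0, 0, 0.004], [0, 0, 0], 0],
  [[0, 0, 0.003], [0, 0, 0], 0],
  [[0, 0, 0], [0, 0, 0], 0],
])

```text
clock: 32.77
tool_pos: [594.4, 213.2, 71.5]
tool_rot: [3.14, 0.006, -3.113]
contact_force: [0.1, 0.3, 2.6]
grip_width: 0.2
```

Emit:
step_arm([
  [[0, 0, 0.003], [0, 0, 0], 0],
  [[0, 0, 0.003], [0, 0, 0], 0],
])

```text
clock: 32.93
tool_pos: [594.8, 213.3, 67.9]
tool_rot: [3.14, 0.007, -3.113]
contact_force: [-7.8, -2.2, 16.0]
grip_width: 0.0
```

Emit:
step_arm([
  [[0, 0, 0.002], [0, 0, 0], 0],
  [[0, 0, 0.001], [0, 0, 0], 0],
])

```text
clock: 33.1
tool_pos: [594.7, 213.3, 68.3]
tool_rot: [3.14, 0.008, -3.113]
contact_force: [-2.2, -0.4, 4.1]
grip_width: -0.2
```

Emit:
step_arm([
  [[0, 0, -0.008], [0, 0, 0], 0],
  [[0, 0, -0.012], [0, 0, 0], 0],
  [[0, 0, -0.01], [0, 0, 0], 0],
  [[0, -0.012, 0], [0, 0, 0], 0],
  [[0, -0.016, 0], [0, 0, 0], 0],
  [[0, -0.015, 0], [0, 0, 0], 0],
  [[0, -0.005, 0], [0, 0, 0], 0],
  [[0, 0, 0], [0, 0, 0], 0],
  [[0, 0, 0], [0, 0, 0], 0],
])

```text
clock: 33.85
tool_pos: [597.1, 161.1, 102.8]
tool_rot: [3.14, 0.012, -3.112]
contact_force: [-0.4, -0.0, -0.3]
grip_width: -0.2
```

```bash
python3 -c "
from h import *
go(*cw(19,25),80,np.pi+CY)"
```

```text
pos [597.1 161.1 102.8] rot [ 3.14   0.012 -3.112] w -0.2 F [-0.4 -0.  -0.3] t 33.85 -> shift [0.0031 0.0017 0.0227] turn [ 0.07  0.69 -0.04]
```

Emit:
step_arm([
  [[0.003, 0.002, 0.006], [0, 0.6, 0], 0],
  [[0, 0, 0.01], [0, 0, 0], 0],
  [[0, 0, 0.003], [0, 0, 0], 0],
  [[0, 0, 0], [0, 0, 0], 0],
  [[0, 0, 0], [0, 0, 0], 0],
])

```text
clock: 34.27
tool_pos: [592.7, 165.0, 80.0]
tool_rot: [3.14, -0.002, -3.11]
contact_force: [-0.9, -0.4, 0.2]
grip_width: 0.0
```

```bash
python3 -c "
from h import *
go(*cw(19,25),70,np.pi+CY)"
```

```text
pos [592.7 165.   80. ] rot [ 3.14e+00 -2.00e-03 -3.11e+00] w 0.0 F [-0.9 -0.4  0.2] t 34.27 -> shift [-0.0015 -0.0023  0.01  ] turn [ 0.1  -0.14  0.07]
```

Emit:
step_arm([
  [[-0.001, -0.002, 0.004], [0, 0, 0], 0],
  [[0, 0, 0.004], [0, 0, 0], 0],
  [[0, 0, 0.003], [0, 0, 0], 0],
  [[0, 0, 0], [0, 0, 0], 0],
])

```text
clock: 34.6
tool_pos: [594.2, 163.6, 68.8]
tool_rot: [3.14, -0.002, -3.109]
contact_force: [-1.3, 0.1, 3.6]
grip_width: -0.5
```

Emit:
step_arm([
  [[0, 0, 0.003], [0, 0, 0], 0],
  [[0, 0, 0.003], [0, 0, 0], 0],
])

```text
clock: 34.77
tool_pos: [594.5, 163.7, 67.8]
tool_rot: [3.14, -0.0, -3.109]
contact_force: [-8.7, -1.5, 18.0]
grip_width: 0.2
```

Emit:
step_arm([
  [[0, 0, 0.003], [0, 0, 0], 0],
  [[0, 0, 0.002], [0, 0, 0], 0],
])

```text
clock: 34.93
tool_pos: [594.5, 163.6, 68.1]
tool_rot: [3.14, 0.001, -3.109]
contact_force: [-3.1, -0.3, 3.8]
grip_width: -0.1
```

Green bottomed at 18 N. Lift clear and do a last check.

Emit:
step_arm([
  [[0, 0, -0.01], [0, 0, 0], 0],
  [[0, 0, -0.025], [0, 0, 0], 0],
  [[0, 0, -0.03], [0, 0, 0], 0],
  [[0.01, -0.005, -0.03], [0, 0, 0], 0.3],
  [[0.01, -0.005, -0.03], [0, 0, 0], 1],
  [[0.008, -0.005, -0.03], [0, 0, 0], 1],
  [[0.005, 0, -0.02], [0, 0, 0], 1],
  [[0, 0, 0], [0, 0, 0], 1],
  [[0, 0, 0], [0, 0, 0], 1],
  [[0, 0, 0], [0, 0, 0], 1],
])

```text
clock: 35.77
tool_pos: [560.6, 146.9, 252.7]
tool_rot: [3.138, 0.004, -3.109]
contact_force: [0.1, 0.1, -0.2]
grip_width: 83.2
```

```bash
python3 -c "
from h import *
go(550,137,250,np.pi+CY)
save('wrist','w10.png')"
```

```text
pos [560.6 146.9 252.7] rot [ 3.138  0.004 -3.109] w 83.2 F [ 0.1  0.1 -0.2] t 35.77 -> shift [ 0.011  -0.0095  0.0026] turn [0.18 0.23 0.16]
```

View pics/w10.png

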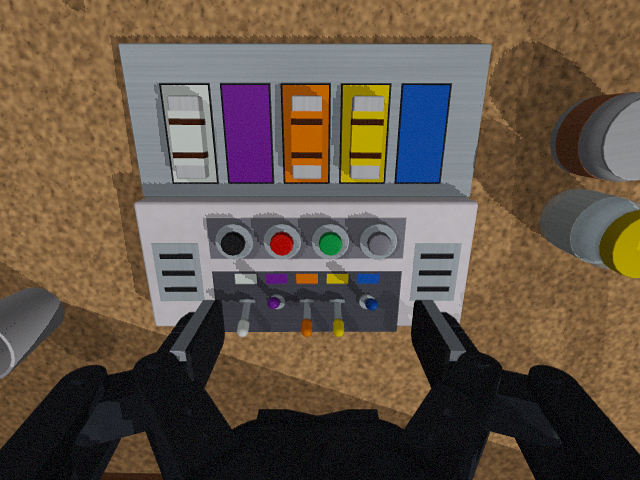

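Everything is in place, so I'm handing in.

```bash
python3 -c "
from plant import ctrl
print(ctrl.hand_in())"
```

```text
the job is handed in; nothing more can be done
None
```

The job is done and handed in at about 36 s on the robot's clock; the hand-in gave no verdict. Only the orange, yellow and white bars were there. I laid each on its own pad and threw those three switches to on, then pressed the grey key and after it the green.

**Bars and switches:** The last wrist picture shows each bar inside its pad with a margin all round. The orange, yellow and white levers are over, and the purple and blue ones are still off. Each thrown lever stopped against its end with 17 to 27 N on the tool.

**Keys:** Both keys bottomed at the expected height (51 mm), with 16 N on grey and 18 N on green. I never went over the red or black key.

**Bystanders:** The jar, cup and can were not touched. I also left the pink look-alikes alone. I saw no bar knocked aside and no slackening of the grip.

**What disagreed:** My position fits for the coder differed by about 2 to 3 mm between pictures. That is well inside the 8 mm margins of the pads, and the final picture showed no effect. During the lever pushes the tool tilted by up to about 0.08 rad, partly from a wrong-way correction of mine; I straightened it straight away and nothing was touched.

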